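# Clamp the graphite marver in its bench holder

### The arm

A 6-joint arm with a two-finger parallel gripper is mounted at the origin on the work surface. World frame = base frame: x ahead of the robot, y to its left, z up, the work surface at z = 0. Lengths are in m, angles in rad, forces in N, time in s.
With the tool pointing down it reaches from about 0.225 to 0.875 m from the base axis. Payload 3.4 kg.
Tool frame: the origin (TCP) lies where the fingers leave the gripper's body, on its centre line; the fingertips stand 73 mm ahead of it and the grasp point (between the pads) lies 54 mm ahead of it (manip.pinch_z is the distance from the TCP to the grasp point, in m); z points along the fingers, y is the line along which they close (so a half turn about z gives the same grasp; the last joint's range is limited). The gripper opens to 85 mm and grips with 20 to 120 N. Pads are 22 mm wide; open, the fingers measure 114 mm over their backs; the gripper's body (76 mm by 85 mm) begins 54 mm behind the grasp point. The pads swing forward as they close: fully open they stand 13 mm farther back than shut.
Start: joints at [-1.23, 0.276, 1.505, -0, 1.361, -0.121], TCP at [0.256, -0.515, 0.304] pointing down, gripper open.
Joint ranges: [-2.89, 2.89], [-0.75, 2.08], [0.22, 2.7], [-1.18, 4.32], [0.11, 2.71], [-2.7, 2.7]. Speed limits (rad/s): [2.57, 2.57, 3.14, 3.14, 3.14, 3.14].

### API

Orientations are given as a unit quaternion [w, x, y, z].
In Python, from rig import readout, imaging, manip gives the robot as it stands. The module is installed in compiled form; this text tells all that it offers.
- The arm moves only by the tool servo_tool, never from a script. Its argument "moves" is a list of rows, each an object with "dp": the shift along the tool's x, y, z in units of 0.2 m (1.0 is 0.2 m), a list of three; "delta_rot": the turn, a rotation vector about the tool's x, y, z in units of 0.1 rad (1.0 is 0.1 rad), a list of three; "fingers": the opening, from 0 (shut) to 1 (fully open). In form: [{"dp": [dx, dy, dz], "delta_rot": [wx, wy, wz], "fingers": fingers}, ...]. A call has 1 to 5 rows; each row shifts and turns the commanded pose from where the row before left it, along the tool's axes as they then stand; what a row does not reach is not made up. A row lasts 1/10 s, in which the tool goes at most 50 mm and 8.59 degrees, less where a joint would pass 70% of its speed; a pose out of reach is approached as far as the arm can. A call with a number of a shift or a turn outside -1 to 1 is refused whole. A call with a gripper value outside its range is refused whole. The fingers move at their own pace and stop on an object; "force" is the grip in N (left out, the last holds). Time passes only in rows, so rows that do not move let the fingers close. It gives the time, the measured TCP pose, the force, the opening and the grip force at its end, in the units of the state.
- readout.get_state(): the state, without advancing time (a new reading comes with each control period).
- imaging.get_image(name): name is "side" or "top" or "wrist"; returns (picture, depth): 400x640x3 uint8, red, green, blue; 400x640 float32, m along the optical axis (not along the pixel's ray), 0 where there is no reading.
- imaging.calibration(name): a dict with "intrinsics" (3x3 intrinsics, pixels), "R" (3x3) and "t" (3): a world point X has camera coordinates R X + t; the wrist camera has in their place "hand_eye" (4x4, takes a point from camera to tool coordinates, whose origin is the TCP and whose axes are the flange's). Camera axes: x right, y down, z forward; pixel columns grow to the right and rows downward; lengths in m; the calibration is good to about 2 mm. A picture is of the moment at which its call begins: read the wrist's pose just before it. calibration takes no time and is no camera call.
- manip.sign_off(): hands the job in; it is judged then, once.
The state is a dict: "clock": time; "qpos": joint angles; "qd": joint speeds; "effort": joint torques, N m; "position": TCP position; "ee_rot": TCP orientation; "contact_force": force on the tool from outside, world axes, zero at the start; "moment": the same for the moment, N m; "width": finger opening in m; "gripper_force": force on a finger pad.
Only numpy, scipy, OpenCV 4.12 (cv2) and the standard library are available. Lean on these libraries where they do the work, as an engineer would, in place of code of your own. Each camera call takes 0.05 s, during which the arm holds its last target. There are 200 camera calls.

### The job

Mount the graphite marver in the bench clamp: swing the clamp's lever fully open, lay the marver's square steel shank in the open channel and push it gently home until the graphite plate's shoulder meets the jaw block, then let go and swing the lever down until you feel its nose bear on the shank. Do not force it, the graphite chips easily, and leave the other things on the bench where they are.

Things in the scene. Friction and masses are not known exactly. Their poses are not given: they have to be found in the camera images.
- clamp: Bench clamp fixed to the bench. Origin on the bench, under the channel's centre line, in the plane of the jaw block's front face; x runs along the channel into the block, z up. Grey jaw block: x 0 to 64 mm, 52 wide, top at z 49. Open-topped channel right through along x: 15 wide, floor z 35, top 6 mm flared to 27. Ledge for the plate: x -88 to 0, 30 wide, top z 35. Flange 165 x 80, 10 high.
- clamp_seat (a point): Point on the clamp at the channel's mouth: channel centre, floor height (z 35 mm), in the plane of the jaw block's front face. Axes as the clamp's.
- clamp_lever (a joint): Lever angle, rad: steel bar 12 mm thick across the channel, a black ball at its end. Hinge axis along clamp x at clamp y -34, z 58 mm. 0: shut on an empty channel, bar level, ball beyond the block's +y side; grows as the ball swings up; 1.9: fully open, just past upright. On a seated shank its nose bears at about 0.09 and it stops. Stiff hinge: stays where left, about 1.5 N at the ball.
- lever_hinge (a point): Point on the lever's hinge axis, above the middle of the bar: clamp frame x 32, y -34, z 58 mm. Axes as the clamp's.
- lever_ball (a point): Centre of the lever's black ball (20 mm in diameter), 86 mm from the hinge; moves with the lever. At angle a it is at clamp frame x 32, y -34 + 86 cos a, z 58 + 86 sin a mm.
- marver: Marver, lying loose on the bench: black graphite plate 80 (x) x 44 (y) x 14 (z) mm with a bare square steel shank, 12 x 12 mm and 60 mm long, sticking out of one end along +x; undersides level. No wooden handle. About 150 g. Origin at the centre of the plate's underside; z up.
- marver_shoulder (a point): Point on the marver's underside in the middle of the plate's shoulder, the end face from which the shank comes out (marver frame x 40 mm). When home it coincides with clamp_seat.
- mug: Ochre ceramic mug, 84 mm across, 98 mm high, handle on its +y side; bystander. Origin under its centre.
- paddle: Graphite hand paddle with a turned wooden handle, 235 mm long along x, plate 80 x 60 x 12 mm at the +x end; bystander, not the marver. Origin at mid-length on its underside.
- tin: Small round glass jar with a metal lid, 48 mm across, 40 mm high; bystander. Origin under its centre.
- tweezers: Steel tweezers lying flat, 140 mm long along x, 10 mm high; bystander. Origin under the middle.
- dish: Round terracotta dish, 110 mm across, 22 mm high; bystander. Origin under its centre.
Things that resemble listed ones, but are neither listed nor needed, are in the scene too. What is shaped like the marver but orange or purple is not meant.

How it is judged:
By the outcome, as a careful person would: the job done as asked, in the order asked, and still so for the second after the job is handed in, with the robot touching nothing.
It also fails if it takes over 72 s, if anything falls off the work surface, if the arm or the gripper's body presses on something with over 40 N, if the wrist force passes 120 N, or if a joint passes its speed limit or range.

## Working session

There is one attempt and no reset: what is moved stays moved. The work goes in short steps, Python scripts to look and compute and a tool call to move; the robot and the scene stay as the last step left them, time stands still between calls to the robot, and variables do not carry over. Pictures are saved under pics/ and viewed, at most 10 in all, crops included, and the job is handed in when it is done.

Besides the shell and the picture viewer there is one more tool, called after "Call:" as name([rows], argument=value, ...), one row to a line, values as JSON. servo_tool: Moves the arm, as the interface text tells. Its arguments: {"type":"object","properties":{"moves":{"type":"array"},"force":{"type":"number"}},"required":["moves"]}

```bash
mkdir -p pics
cat > h.py <<'E'
import numpy as np, cv2
from scipy.spatial.transform import Rotation as R
from rig import readout, imaging, manip
def q2R(q): return R.from_quat([q[1],q[2],q[3],q[0]]).as_matrix()
def cam(name, st=None):
    c=imaging.calibration(name); K=np.array(c["intrinsics"])
    if name=="wrist":
        st=st or readout.get_state(); H=np.array(c["hand_eye"])
        T=np.eye(4); T[:3,:3]=q2R(st["ee_rot"]); T[:3,3]=st["position"]
        M=T@H; return K,M[:3,:3],M[:3,3]
    Rc=np.array(c["R"]); t=np.array(c["t"]); return K,Rc.T,-Rc.T@t
def ray(C,uv):
    K,A,o=C; uv=np.atleast_2d(uv).astype(float)
    d=np.c_[uv,np.ones(len(uv))]@np.linalg.inv(K).T@A.T
    return o,d
def onplane(C,uv,z):
    o,d=ray(C,uv); return o+d*((z-o[2])/d[:,2])[:,None]
def cloud(C,depth):
    K,A,o=C; v,u=np.mgrid[0:depth.shape[0],0:depth.shape[1]]
    p=np.stack([u,v,np.ones_like(u)],-1)@np.linalg.inv(K).T*depth[...,None]
    return p@A.T+o
def tri(C1,a,C2,b):
    o1,d1=ray(C1,a);o2,d2=ray(C2,b);d1=d1[0];d2=d2[0]
    s=np.linalg.lstsq(np.c_[d1,-d2],o2-o1,rcond=None)[0]
    p=o1+s[0]*d1;q=o2+s[1]*d2; return (p+q)/2,np.linalg.norm(p-q)
def proj(C,X):
    K,A,o=C; p=(np.atleast_2d(X)-o)@A@K.T; return p[:,:2]/p[:,2:]
def save(n,im): cv2.imwrite("pics/"+n,cv2.cvtColor(im,cv2.COLOR_RGB2BGR))
E
python3 - <<'E'
from h import *
for n in("top","side"):
    im,d=imaging.get_image(n); save(n+"0.png",im); np.savez("/tmp/%s0.npz"%n,im=im,d=d)
    C=cam(n); print(n,C[0].round(1).tolist(),C[2].round(3),C[1][:,2].round(2),(d>0).mean())
st=readout.get_state();print({k:np.round(v,3).tolist() for k,v in st.items()},manip.pinch_z)
E
```

```text
top [[388.7, 0.0, 321.4], [0.0, 388.7, 191.2], [0.0, 0.0, 1.0]] [0.547 0.003 1.118] [ 0.05 -0.03 -1.  ] 0.99574609375
side [[385.1, 0.0, 319.0], [0.0, 385.1, 203.5], [0.0, 0.0, 1.0]] [0.543 0.693 0.809] [ 0.04 -0.7  -0.72] 0.9961015625
{'clock': 0.1, 'qpos': [-1.23, 0.277, 1.506, -0.0, 1.361, -0.121], 'qd': [-0.001, -0.002, -0.004, -0.001, -0.001, 0.001], 'effort': [0.001, -41.77, -24.641, -0.0, 0.006, -0.0], 'position': [0.256, -0.514, 0.303], 'ee_rot': [-0.001, 0.973, 0.229, -0.0], 'contact_force': [-0.018, 0.179, -0.317], 'moment': [0.043, -0.01, -0.034], 'gripper_force': 0.0, 'width': 0.086} 0.0539
```

View pics/top0.png

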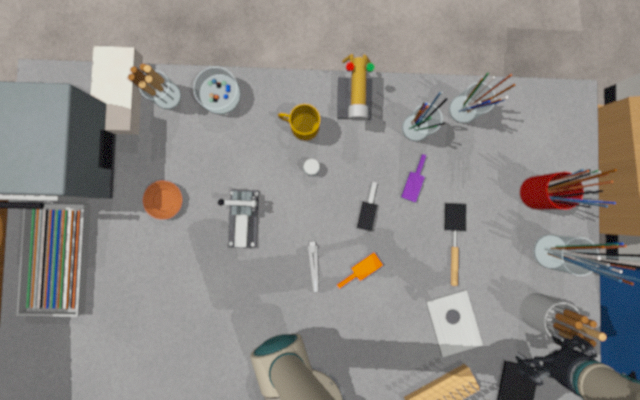

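View pics/side0.png

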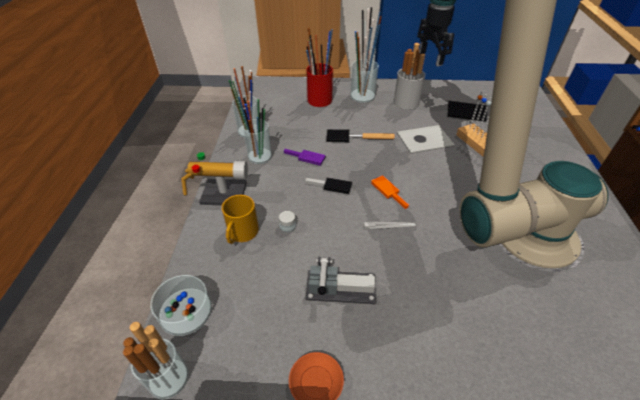

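Top: the clamp is at (243,218). Its lever is nearly shut, with the ball at (221,202). The plate-with-handle shapes are:
- **Black plate with bare pale shank, (367,216), shank end (374,183):** fits the marver.
- **Black plate with wooden handle, (455,216):** the paddle.
- **Orange (365,268) and purple (414,185):** excluded by colour.

Side: the same marver is at (337,186), and the clamp is at (341,285) with its ball at (322,289). Next I'll take an enlarged crop to confirm and a first measurement.

Run:
```python
from h import *
T=np.load("/tmp/top0.npz");S=np.load("/tmp/side0.npz")
a=cv2.resize(T["im"][165:265,205:405],None,fx=4,fy=4,interpolation=cv2.INTER_CUBIC)
save("crop1.png",a)
CT,CS=cam("top"),cam("side")
P=cloud(CT,T["d"]);Q=cloud(CS,S["d"])
for n,D,X,(u0,v0,u1,v1) in(("top",T,P,(350,175,385,240)),("side",S,Q,(300,170,360,200))):
    im=D["im"][v0:v1,u0:u1].astype(int); m=(im.max(2)<60).astype(np.uint8)
    k,l,s,c=cv2.connectedComponentsWithStats(m); i=1+s[1:,4].argmax()
    pts=X[v0:v1,u0:u1][l==i]; 
    yx=np.argwhere(l==i)[:,::-1]+[u0,v0]
    print(n,s[i],c[i]+[u0,v0],np.median(pts,0).round(4)); r=cv2.minAreaRect(onplane(cam(n),yx,.014)[:,:2].astype(np.float32)); print(r)
m,e=tri(CT,(367,216),CS,(337,186));print("marver tri",m,e)
m,e=tri(CT,(221,202),CS,(322,289));print("ball tri",m,e)
for uv in((221,202),(241,203),(241,230),(233,193),(250,193)): print(uv,P[uv[1],uv[0]].round(4))
print("bench",np.median(P[300,150:200,2]),np.median(Q[230:260,330:360,2]))
```

```text
top [  8  28  18  27 329] [366.5775076 216.0212766] [ 0.5387 -0.16    0.0137]
((0.5387331247329712, -0.16140338778495789), (0.03864675387740135, 0.07085669040679932), 78.64743041992188)
side [ 24   8  28  16 323] [337.51702786 185.52941176] [ 0.54   -0.1543  0.0146]
((0.5395007133483887, -0.1559642255306244), (0.05427655205130577, 0.07892043143510818), 78.45974731445312)
marver tri [ 0.53946954 -0.16361963  0.00430643] 0.0020538682877995163
ball tri [0.56613962 0.23901494 0.07080418] 0.00022871656167250994
(221, 202) [0.566  0.2383 0.074 ]
(241, 203) [0.5649 0.1868 0.0652]
(241, 230) [0.4908 0.1897 0.0324]
(233, 193) [0.5919 0.2124 0.0488]
(250, 193) [0.5932 0.166  0.0497]
bench -0.0010158835522158238 0.0010651802644993102
```

View pics/crop1.png

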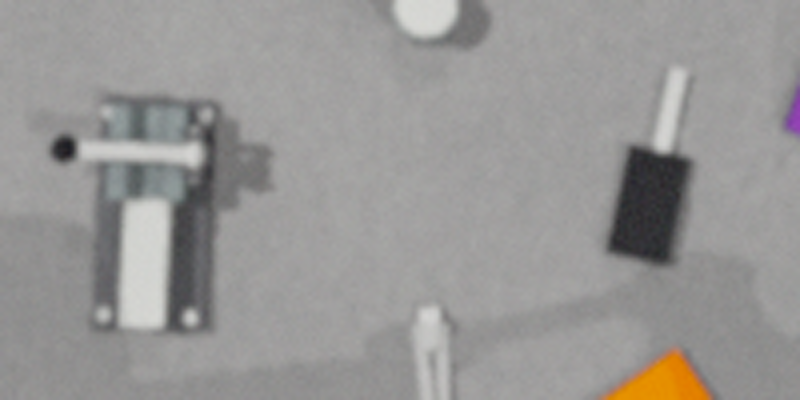

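The crop confirms it: a black plate (centre about (650,205) in the crop) with a bare steel shank up to (678,70), so this is the marver. The lever lies shut across the block, ball on the left (+y). The plan is to take wrist views on the way: marver first, then clamp.

```bash
cat >> h.py <<'E'
def psi(st=None):
    st=st or readout.get_state(); M=q2R(st["ee_rot"]); return np.arctan2(M[1,0],M[0,0])
def plan(p,ps,n,p0=None,ps0=None):
    """print n rows from the present pose to TCP p, tool down with heading ps (deg)"""
    st=readout.get_state(); M=q2R(st["ee_rot"]); q=np.array(st["position"]) if p0 is None else np.array(p0)
    c,s=np.cos(np.radians(ps)),np.sin(np.radians(ps)); G=np.array([[c,s,0],[s,-c,0],[0,0,-1.]])
    if ps0 is not None:
        c,s=np.cos(np.radians(ps0)),np.sin(np.radians(ps0)); M=np.array([[c,s,0],[s,-c,0],[0,0,-1.]])
    w=R.from_matrix(M.T@G).as_rotvec(); step=(np.array(p)-q)/n
    for i in range(n):
        Mi=M@R.from_rotvec(w*i/n).as_matrix()
        print((Mi.T@step/.2).round(3).tolist(),(w/n/.1).round(3).tolist())
E
python3 - <<'E'
from h import *
print(np.array(imaging.calibration("wrist")["hand_eye"]).round(4),imaging.calibration("wrist")["intrinsics"])
plan([.47,-.16,.33],-11.4,10)
E
```

```text
[[ 5.000e-04 -9.600e-01 -2.799e-01  7.180e-02]
 [ 1.000e+00  4.000e-04  5.000e-04 -2.000e-04]
 [-4.000e-04 -2.799e-01  9.600e-01 -7.150e-02]
 [ 0.000e+00  0.000e+00  0.000e+00  1.000e+00]] [[359.75154236   0.         314.07141806]
 [  0.         359.75154236 199.03258064]
 [  0.           0.           1.        ]]
[0.175, -0.111, -0.013] [-0.002, 0.0, 0.661]
[0.167, -0.122, -0.013] [-0.002, 0.0, 0.661]
[0.159, -0.133, -0.013] [-0.002, 0.0, 0.661]
[0.149, -0.143, -0.013] [-0.002, 0.0, 0.661]
[0.14, -0.153, -0.013] [-0.002, 0.0, 0.661]
[0.129, -0.162, -0.013] [-0.002, 0.0, 0.661]
[0.118, -0.17, -0.013] [-0.002, 0.0, 0.661]
[0.107, -0.177, -0.013] [-0.002, 0.0, 0.661]
[0.095, -0.184, -0.013] [-0.002, 0.0, 0.661]
[0.083, -0.19, -0.013] [-0.002, 0.0, 0.661]
```

Run:
```python
from h import *
plan([.55,-.165,.28],-11.4,10)
```

```text
[0.209, -0.091, 0.012] [-0.002, 0.0, 0.661]
[0.203, -0.105, 0.012] [-0.002, 0.0, 0.661]
[0.196, -0.118, 0.012] [-0.002, 0.0, 0.661]
[0.187, -0.13, 0.012] [-0.002, 0.0, 0.661]
[0.178, -0.142, 0.012] [-0.002, 0.0, 0.661]
[0.169, -0.154, 0.012] [-0.002, 0.0, 0.661]
[0.158, -0.165, 0.012] [-0.002, 0.0, 0.661]
[0.147, -0.175, 0.012] [-0.002, 0.0, 0.661]
[0.135, -0.184, 0.012] [-0.002, 0.0, 0.661]
[0.123, -0.193, 0.012] [-0.002, 0.0, 0.661]
```

Call:
servo_tool([
  {"dp": [0.21,-0.09,0.012],"delta_rot": [0,0,0.66],"fingers": 1},
  {"dp": [0.2,-0.105,0.012],"delta_rot": [0,0,0.66],"fingers": 1},
  {"dp": [0.195,-0.12,0.012],"delta_rot": [0,0,0.66],"fingers": 1},
  {"dp": [0.185,-0.13,0.012],"delta_rot": [0,0,0.66],"fingers": 1},
  {"dp": [0.18,-0.14,0.012],"delta_rot": [0,0,0.66],"fingers": 1},
], force=25)

```text
clock: 0.6
position: [0.4031, -0.3389, 0.2915]
ee_rot: [-0.0, 0.998, 0.064, -0.0]
contact_force: [0.2, -0.4, -1.0]
width: 0.0854
gripper_force: 0.0
```

Call:
servo_tool([
  {"dp": [0.17,-0.155,0.012],"delta_rot": [0,0,0.66],"fingers": 1},
  {"dp": [0.16,-0.165,0.012],"delta_rot": [0,0,0.66],"fingers": 1},
  {"dp": [0.145,-0.175,0.012],"delta_rot": [0,0,0.66],"fingers": 1},
  {"dp": [0.135,-0.185,0.012],"delta_rot": [0,0,0.66],"fingers": 1},
  {"dp": [0.12,-0.195,0.012],"delta_rot": [0,0,0.66],"fingers": 1},
])

```text
clock: 1.1
position: [0.55, -0.163, 0.2795]
ee_rot: [0.0, 0.995, -0.1, -0.0]
contact_force: [0.9, -0.6, 0.7]
width: 0.0851
gripper_force: 0.0
```

Call:
servo_tool([
  {"dp": [0,0,0],"delta_rot": [0,0,0],"fingers": 1},
  {"dp": [0,0,0],"delta_rot": [0,0,0],"fingers": 1},
])

```text
clock: 1.3
position: [0.5493, -0.1638, 0.2792]
ee_rot: [0.0, 0.995, -0.097, -0.001]
contact_force: [-0.1, -0.2, 0.8]
width: 0.0854
gripper_force: 0.0
```

```bash
cat > marv.py <<'E'
from h import *
def marver(im,C,guess,zt=.014):
    g=proj(C,[[*guess,zt]])[0].astype(int); hsv=cv2.cvtColor(im,cv2.COLOR_RGB2HSV)
    m=((im.max(2)<65)).astype(np.uint8); m=cv2.morphologyEx(m,cv2.MORPH_OPEN,np.ones((5,5)))
    k,l,s,c=cv2.connectedComponentsWithStats(m)
    i=1+np.argmin(np.hypot(*(c[1:]-g).T)+1e3*(s[1:,4]<200))
    cn=max(cv2.findContours((l==i).astype(np.uint8),cv2.RETR_EXTERNAL,cv2.CHAIN_APPROX_NONE)[0],key=len)[:,0]
    r=cv2.minAreaRect((onplane(C,cn,zt)[:,:2]*1000).astype(np.float32)); return r,c[i],s[i]
E
python3 - <<'E'
from marv import *
st=readout.get_state(); im,d=imaging.get_image("wrist"); save("w1.png",im); C=cam("wrist",st)
np.savez("/tmp/w1.npz",im=im,d=d)
r,c,s=marver(im,C,(.539,-.161)); print(r,c,s)
P=cloud(C,d); p=P[int(c[1]),int(c[0])]; print("plate top",p,"bench",np.median(P[50:350,100:500,2]))
CT=cam("top"); print(tri(C,c,CT,(366.6,216)))
print(proj(C,[[.539,-.161,.014],[.6,-.175,.012]]))
E
```

```text
((540.0433349609375, -162.58755493164062), (43.793331146240234, 80.88968658447266), 78.85003662109375) [315.05858421 179.80227828] [ 292  139   47   83 3687]
plate top [ 0.54258445 -0.16296825  0.01507248] bench 0.0017957375723672564
(array([ 0.53859632, -0.16254927,  0.00217483]), np.float64(0.0006215533893084002))
[[313.70818397 182.69564401]
 [315.79937736 115.96729583]]
```

View pics/w1.png

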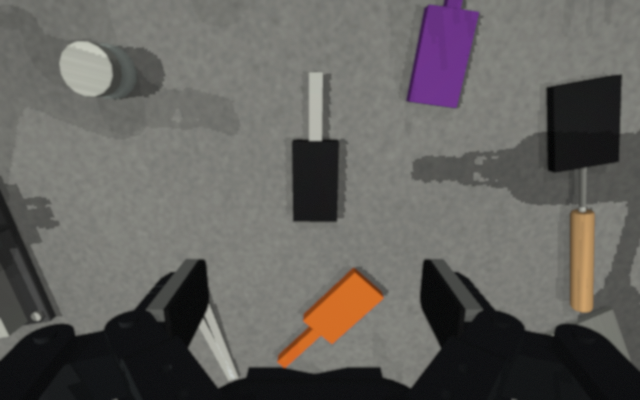

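The wrist view shows the marver plate at (315,180) with its shank up to (316,75). The paddle is at (585,125) and the orange and purple decoys are clear of it. Measured size is 43.8 x 80.9 mm, and depth puts the top at about 14–15 mm. Now to the clamp.

Run:
```python
from h import *
plan([.55,.215,.29],88,20)
```

```text
[-0.018, -0.093, -0.003] [-0.0, 0.001, -0.866]
[-0.01, -0.094, -0.003] [-0.0, 0.001, -0.866]
[-0.002, -0.095, -0.003] [-0.0, 0.001, -0.866]
[0.006, -0.095, -0.003] [-0.0, 0.001, -0.866]
[0.014, -0.094, -0.003] [-0.0, 0.001, -0.866]
[0.023, -0.092, -0.003] [-0.0, 0.001, -0.866]
[0.03, -0.09, -0.003] [-0.0, 0.001, -0.866]
[0.038, -0.087, -0.003] [-0.0, 0.001, -0.866]
[0.045, -0.083, -0.003] [-0.0, 0.001, -0.866]
[0.053, -0.079, -0.003] [-0.0, 0.001, -0.866]
[0.059, -0.074, -0.003] [-0.0, 0.001, -0.866]
[0.065, -0.069, -0.003] [-0.0, 0.001, -0.866]
[0.071, -0.063, -0.003] [-0.0, 0.001, -0.866]
[0.076, -0.057, -0.003] [-0.0, 0.001, -0.866]
[0.081, -0.05, -0.003] [-0.0, 0.001, -0.866]
[0.085, -0.043, -0.003] [-0.0, 0.001, -0.866]
[0.088, -0.035, -0.003] [-0.0, 0.001, -0.866]
[0.091, -0.027, -0.003] [-0.0, 0.001, -0.866]
[0.093, -0.019, -0.003] [-0.0, 0.001, -0.866]
[0.094, -0.011, -0.003] [-0.0, 0.001, -0.866]
```

Call:
servo_tool([
  {"dp": [-0.018,-0.093,-0.003],"delta_rot": [0,0,-0.866],"fingers": 1},
  {"dp": [-0.01,-0.094,-0.003],"delta_rot": [0,0,-0.866],"fingers": 1},
  {"dp": [-0.002,-0.095,-0.003],"delta_rot": [0,0,-0.866],"fingers": 1},
  {"dp": [0.006,-0.095,-0.003],"delta_rot": [0,0,-0.866],"fingers": 1},
  {"dp": [0.014,-0.094,-0.003],"delta_rot": [0,0,-0.866],"fingers": 1},
])

```text
clock: 1.85
position: [0.5486, -0.0709, 0.283]
ee_rot: [0.0, 0.993, 0.118, -0.0]
contact_force: [-0.3, 0.4, 0.9]
width: 0.0853
gripper_force: 0.0
```

Call:
servo_tool([
  {"dp": [0.023,-0.092,-0.003],"delta_rot": [0,0,-0.866],"fingers": 1},
  {"dp": [0.03,-0.09,-0.003],"delta_rot": [0,0,-0.866],"fingers": 1},
  {"dp": [0.038,-0.087,-0.003],"delta_rot": [0,0,-0.866],"fingers": 1},
  {"dp": [0.045,-0.083,-0.003],"delta_rot": [0,0,-0.866],"fingers": 1},
  {"dp": [0.053,-0.079,-0.003],"delta_rot": [0,0,-0.866],"fingers": 1},
])

```text
clock: 2.35
position: [0.5494, 0.0238, 0.286]
ee_rot: [0.0, 0.945, 0.328, -0.0]
contact_force: [0.4, 0.2, -0.1]
width: 0.0855
gripper_force: 0.0
```

Call:
servo_tool([
  {"dp": [0.059,-0.074,-0.003],"delta_rot": [0,0,-0.866],"fingers": 1},
  {"dp": [0.065,-0.069,-0.003],"delta_rot": [0,0,-0.866],"fingers": 1},
  {"dp": [0.071,-0.063,-0.003],"delta_rot": [0,0,-0.866],"fingers": 1},
  {"dp": [0.076,-0.057,-0.003],"delta_rot": [0,0,-0.866],"fingers": 1},
  {"dp": [0.081,-0.05,-0.003],"delta_rot": [0,0,-0.866],"fingers": 1},
])

```text
clock: 2.85
position: [0.55, 0.1186, 0.289]
ee_rot: [0.0, 0.852, 0.523, -0.0]
contact_force: [-0.6, -0.6, -0.1]
width: 0.0856
gripper_force: 0.0
```

Call:
servo_tool([
  {"dp": [0.085,-0.043,-0.003],"delta_rot": [0,0,-0.866],"fingers": 1},
  {"dp": [0.088,-0.035,-0.003],"delta_rot": [0,0,-0.866],"fingers": 1},
  {"dp": [0.091,-0.027,-0.003],"delta_rot": [0,0,-0.866],"fingers": 1},
  {"dp": [0.093,-0.019,-0.003],"delta_rot": [0,0,-0.866],"fingers": 1},
  {"dp": [0.094,-0.011,-0.003],"delta_rot": [0,0,-0.866],"fingers": 1},
])

```text
clock: 3.35
position: [0.551, 0.2134, 0.292]
ee_rot: [0.0, 0.72, 0.694, -0.0]
contact_force: [1.2, 0.3, 0.3]
width: 0.0853
gripper_force: 0.0
```

Call:
servo_tool([
  {"dp": [0,0,0],"delta_rot": [0,0,0],"fingers": 1},
  {"dp": [0,0,0],"delta_rot": [0,0,0],"fingers": 1},
])

```text
clock: 3.55
position: [0.5509, 0.2132, 0.2918]
ee_rot: [0.0, 0.721, 0.693, -0.001]
contact_force: [-0.2, -0.8, -0.2]
width: 0.0851
gripper_force: 0.0
```

Run:
```python
from h import *
st=readout.get_state(); im,d=imaging.get_image("wrist"); save("w2.png",im); C=cam("wrist",st)
np.savez("/tmp/w2.npz",im=im,d=d,A=C[1],o=C[2],K=C[0]); print(np.degrees(psi(st)),st["position"])
```

```text
87.74942039415865 [0.55090284 0.21324278 0.29181809]
```

View pics/w2.png

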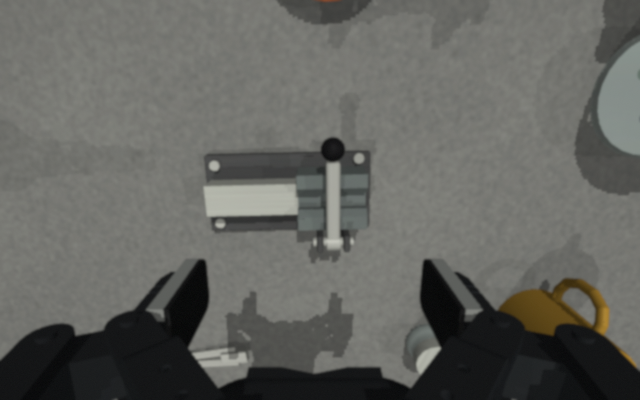

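The wrist view shows the clamp ledge at (205–297, 184–216), the jaw block at (297–370, 174–230), the ball at (333,149) and the hinge at about (333,243). Now I'll fit the ledge, channel and ball.

```bash
cat > clampfit.py <<'E'
from h import *
W=np.load("/tmp/w2.npz"); im=W["im"]; C=(W["K"],W["A"],W["o"]); P=cloud(C,W["d"])
hsv=cv2.cvtColor(im,cv2.COLOR_RGB2HSV)
m=np.zeros(im.shape[:2],np.uint8); m[170:230,190:300]=(im.min(2)>135)[170:230,190:300]
k,l,s,c=cv2.connectedComponentsWithStats(m); i=1+s[1:,4].argmax(); cn=max(cv2.findContours((l==i).astype(np.uint8),0,cv2.CHAIN_APPROX_NONE)[0],key=len)[:,0]
zl=np.median(P[l==i][:,2]); r=cv2.minAreaRect((onplane(C,cn,.035)[:,:2]*1000).astype(np.float32))
print("ledge",s[i],"z",zl,r)
pts=P[190:210,215:285].reshape(-1,3); print("ledge pts",np.median(pts,0))
b=P[172:232,300:322]; print("block z by row",np.median(b[...,2],1).round(4)[::3])
# ball
m=np.zeros_like(m); m[130:170,315:352]=(im.max(2)<45)[130:170,315:352]; 
k,l,s,c=cv2.connectedComponentsWithStats(m); i=1+s[1:,4].argmax(); print("ball",s[i],c[i]); q=P[int(c[i][1]),int(c[i][0])]; print("top of ball",q)
print("ball on z .070",onplane(C,c[i],.07), "two-view",tri(C,c[i],cam("top"),(221,202)),tri(C,c[i],cam("side"),(322,289)))
for u in(330,333,336): print(u,P[165:250:12,u].round(4).tolist())
g=im[205,285:380].mean(1).astype(int); print("row205",g.tolist()); print("row181",im[181,285:380].mean(1).astype(int).tolist())
E
python3 clampfit.py
```

```text
ledge [ 203  184   95   33 2762] z 0.03654672926802027 ((490.28887939453125, 190.10470581054688), (30.08114242553711, 88.21507263183594), 89.43140411376953)
ledge pts [0.48961989 0.19100488 0.03659255]
block z by row [0.0353 0.0482 0.0504 0.0507 0.0504 0.0502 0.0502 0.0461 0.0367 0.0366
 0.0365 0.0365 0.0401 0.0458 0.0481 0.0501 0.0504 0.0505 0.0507 0.0508]
ball [321 138  24  23 412] [332.42718447 149.49029126]
top of ball [0.56680743 0.2422809  0.07963959]
ball on z .070 [[0.56758251 0.240413   0.07      ]] two-view (array([0.56690422, 0.23991462, 0.06709846]), np.float64(0.00162895287577491)) (array([0.56676658, 0.24108158, 0.07422716]), np.float64(0.0012387029072980843))
330 [[0.5652, 0.228, 0.0716], [0.5649, 0.2179, 0.0717], [0.5647, 0.2072, 0.0701], [0.5644, 0.1969, 0.0711], [0.5642, 0.1856, 0.0695], [0.5639, 0.174, 0.0679], [0.5637, 0.1622, 0.0664], [0.5634, 0.1506, 0.0666]]
333 [[0.5676, 0.2282, 0.0733], [0.5674, 0.2179, 0.0723], [0.5672, 0.2075, 0.0716], [0.567, 0.1966, 0.0705], [0.5668, 0.1856, 0.0697], [0.5666, 0.174, 0.068], [0.5664, 0.1621, 0.0665], [0.5661, 0.1505, 0.066
[... 410 characters left out ...]
, 148, 159, 163, 164, 165, 164, 165, 165, 164, 161, 150, 131, 106, 90, 85, 84, 84, 85, 84, 85, 85, 84, 85, 84, 84, 82, 82, 81, 80, 80, 80, 81, 82, 81, 81, 81, 80, 76, 70, 69, 77, 94, 111, 121, 126, 127, 126, 125, 124, 124, 121, 122]
row181 [101, 101, 101, 101, 101, 102, 101, 101, 101, 99, 95, 98, 105, 110, 109, 109, 109, 108, 108, 107, 104, 102, 102, 102, 103, 102, 102, 101, 101, 101, 101, 102, 102, 102, 101, 101, 98, 87, 74, 69, 78, 103, 131, 149, 159, 164, 165, 165, 165, 164, 165, 164, 160, 151, 133, 113, 99, 96, 97, 100, 104, 107, 107, 107, 107, 107, 107, 107, 108, 107, 108, 108, 107, 107, 108, 107, 108, 107, 107, 108, 107, 104, 96, 83, 79, 91, 103, 109, 112, 117, 122, 123, 122, 122, 121]
```

Clamp measurements:
- **Pose:** the ledge fits 30.1 x 88.2 mm at height about 35–36 mm. That puts the clamp origin at about (0.5343, 0.1897), yaw -0.6°.
- **Ball:** about (0.567, 0.2405, 0.0705), which means a lever angle of about 0.15 and agrees with clamp x = 32.

Next is gripping the ball with the pads closing along x.

Run:
```python
from h import *
plan([.5668,.2405,.125],89.4,5)
```

```text
[0.028, 0.015, 0.167] [-0.001, 0.002, -0.058]
[0.028, 0.015, 0.167] [-0.001, 0.002, -0.058]
[0.028, 0.015, 0.167] [-0.001, 0.002, -0.058]
[0.028, 0.015, 0.167] [-0.001, 0.002, -0.058]
[0.028, 0.015, 0.167] [-0.001, 0.002, -0.058]
```

Call:
servo_tool([
  {"dp": [0.07,0.037,0.1],"delta_rot": [0,0,-0.15],"fingers": 1},
  {"dp": [0.07,0.038,0.18],"delta_rot": [0,0,-0.14],"fingers": 1},
  {"dp": [0,0,0.2],"delta_rot": [0,0,0],"fingers": 1},
  {"dp": [0,0,0.2],"delta_rot": [0,0,0],"fingers": 1},
  {"dp": [0,0,0.155],"delta_rot": [0,0,0],"fingers": 0.8},
])

```text
clock: 4.1
position: [0.566, 0.2405, 0.1227]
ee_rot: [-0.0, 0.711, 0.703, -0.001]
contact_force: [-0.5, 0.9, -0.6]
width: 0.0732
gripper_force: 0.0
```

Call:
servo_tool([
  {"dp": [0,0,0],"delta_rot": [0,0,0],"fingers": 0.4},
  {"dp": [0,0,0],"delta_rot": [0,0,0],"fingers": 0.2},
  {"dp": [0,0,0],"delta_rot": [0,0,0],"fingers": 0},
  {"dp": [0,0,0],"delta_rot": [0,0,0],"fingers": 0},
  {"dp": [0,0,0],"delta_rot": [0,0,0],"fingers": 0},
], force=25)

```text
clock: 4.6
position: [0.5669, 0.2424, 0.1265]
ee_rot: [0.0, 0.71, 0.704, 0.001]
contact_force: [-1.4, -0.5, 1.6]
width: 0.0176
gripper_force: 24.3
```

Call:
servo_tool([
  {"dp": [0,0,0],"delta_rot": [0,0,0],"fingers": 0},
  {"dp": [0,0,0],"delta_rot": [0,0,0],"fingers": 0},
])

```text
clock: 4.8
position: [0.5669, 0.2425, 0.1256]
ee_rot: [0.0, 0.71, 0.704, 0.001]
contact_force: [-0.9, -0.3, 1.1]
width: 0.018
gripper_force: 24.4
```

Run:
```python
import numpy as np
a=np.linspace(.15,1.91,16); d=np.c_[np.diff(86*np.cos(a)),-np.diff(86*np.sin(a))]/200
print(d.round(3).tolist())
```

```text
[[-0.01, -0.049], [-0.016, -0.048], [-0.022, -0.046], [-0.027, -0.043], [-0.032, -0.039], [-0.036, -0.035], [-0.04, -0.031], [-0.043, -0.026], [-0.046, -0.021], [-0.048, -0.015], [-0.05, -0.009], [-0.05, -0.004], [-0.05, 0.002], [-0.05, 0.008], [-0.048, 0.014]]
```

Call:
servo_tool([
  {"dp": [-0.01,0,-0.049],"delta_rot": [0,0,0],"fingers": 0},
  {"dp": [-0.016,0,-0.048],"delta_rot": [0,0,0],"fingers": 0},
  {"dp": [-0.022,0,-0.046],"delta_rot": [0,0,0],"fingers": 0},
  {"dp": [-0.027,0,-0.043],"delta_rot": [0,0,0],"fingers": 0},
  {"dp": [-0.032,0,-0.039],"delta_rot": [0,0,0],"fingers": 0},
])

```text
clock: 5.3
position: [0.5666, 0.2209, 0.1711]
ee_rot: [0.0, 0.71, 0.704, 0.001]
contact_force: [-0.7, 2.8, -1.9]
width: 0.0176
gripper_force: 24.5
```

Forces are small and the width is holding, so I'll continue.

Call:
servo_tool([
  {"dp": [-0.036,0,-0.035],"delta_rot": [0,0,0],"fingers": 0},
  {"dp": [-0.04,0,-0.031],"delta_rot": [0,0,0],"fingers": 0},
  {"dp": [-0.043,0,-0.026],"delta_rot": [0,0,0],"fingers": 0},
  {"dp": [-0.046,0,-0.021],"delta_rot": [0,0,0],"fingers": 0},
  {"dp": [-0.048,0,-0.015],"delta_rot": [0,0,0],"fingers": 0},
])

```text
clock: 5.8
position: [0.566, 0.177, 0.1957]
ee_rot: [0.0, 0.71, 0.704, -0.001]
contact_force: [1.4, 1.3, -3.2]
width: 0.0163
gripper_force: 23.7
```

Call:
servo_tool([
  {"dp": [-0.05,0,-0.009],"delta_rot": [0,0,0],"fingers": 0},
  {"dp": [-0.05,0,-0.004],"delta_rot": [0,0,0],"fingers": 0},
  {"dp": [-0.05,0,0.002],"delta_rot": [0,0,0],"fingers": 0},
  {"dp": [-0.05,0,0.008],"delta_rot": [0,0,0],"fingers": 0},
])

```text
clock: 6.2
position: [0.5659, 0.1365, 0.1962]
ee_rot: [0.001, 0.71, 0.704, -0.001]
contact_force: [-0.1, -0.5, 0.2]
width: -0.0001
gripper_force: 0.0
```

Run:
```python
from h import *
s,ds=imaging.get_image("side"); st=readout.get_state(); w,dw=imaging.get_image("wrist")
a=cv2.resize(s[180:320,240:440],(520,364),interpolation=cv2.INTER_CUBIC)
b=cv2.resize(w,(580,362)); 
o=np.zeros((600,800,3),np.uint8); o[:300,:429]=cv2.resize(a,(429,300)); o[300:600,:480]=cv2.resize(w,(480,300)); save("p3.png",o)
C=cam("wrist",st);P=cloud(C,dw); np.savez("/tmp/w3.npz",im=w,d=dw,K=C[0],A=C[1],o=C[2]); np.savez("/tmp/s3.npz",im=s,d=ds)
```

```text
(no output)
```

View pics/p3.png

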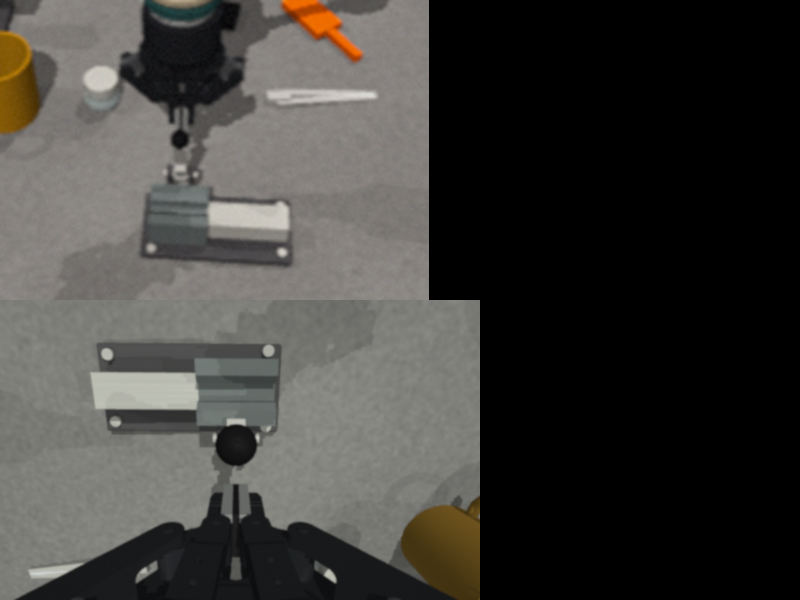

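The ball slipped out near upright. In the wrist view it now sits at (315,193), just on the +y side of the closed fingers. I'll locate it, then push it the rest of the way from the +y side.

```bash
cat > ball.py <<'E'
from h import *
def ball(im,d,C,box):
    u0,v0,u1,v1=box; m=np.zeros(im.shape[:2],np.uint8); m[v0:v1,u0:u1]=(im.max(2)<50)[v0:v1,u0:u1]
    k,l,s,c=cv2.connectedComponentsWithStats(m); i=1+s[1:,4].argmax(); c=c[i]
    p=cloud(C,d)[int(round(c[1])),int(round(c[0]))]; o=C[2]; r=p-o; p=p+r/np.linalg.norm(r)*.010
    return p,c,s[i]
E
python3 - <<'E'
from ball import *
W=np.load("/tmp/w3.npz"); C=(W["K"],W["A"],W["o"]); p,c,s=ball(W["im"],W["d"],C,(280,160,350,222)); print(p,c,s)
S=np.load("/tmp/s3.npz"); q,c2,s2=ball(S["im"],S["d"],cam("side"),(316,235,332,252)); print(q,c2,s2,tri(C,c,cam("side"),c2))
print(np.arctan2(p[2]-.058,p[1]-.1554), np.hypot(p[2]-.058,p[1]-.1554)); print(readout.get_state()["position"])
E
```

```text
[0.56615778 0.17305243 0.14452555] [314.09765298 192.59723386] [ 287  167   55   54 2386]
[0.56518033 0.1714714  0.14427822] [323.54901961 244.37254902] [320 240   8   9  51] (array([0.56613589, 0.1734409 , 0.14541215]), np.float64(0.00011862468576330677))
1.369544096664018 0.08830786518205802
[0.5654304  0.13611441 0.19536099]
```

Call:
servo_tool([
  {"dp": [0,0,-0.17],"delta_rot": [0,0,0],"fingers": 0},
  {"dp": [0,0,-0.17],"delta_rot": [0,0,0],"fingers": 0},
  {"dp": [0.18,0,0],"delta_rot": [0,0,0],"fingers": 0},
  {"dp": [0.18,0,0],"delta_rot": [0,0,0],"fingers": 0},
  {"dp": [0,0,0.16],"delta_rot": [0,0,0],"fingers": 0},
])

```text
clock: 6.8
position: [0.5691, 0.2143, 0.2358]
ee_rot: [0.002, 0.709, 0.705, 0.005]
contact_force: [0.5, -0.5, 0.3]
width: -0.0001
gripper_force: 0.0
```

Call:
servo_tool([
  {"dp": [0,0,0.16],"delta_rot": [0,0,0],"fingers": 0},
  {"dp": [-0.08,0,0],"delta_rot": [0,0,0],"fingers": 0},
  {"dp": [-0.05,0,0],"delta_rot": [0,0,0],"fingers": 0},
  {"dp": [-0.05,0,0],"delta_rot": [0,0,0],"fingers": 0},
  {"dp": [-0.05,0,0],"delta_rot": [0,0,0],"fingers": 0},
])

```text
clock: 7.3
position: [0.5667, 0.1632, 0.2018]
ee_rot: [0.001, 0.71, 0.704, 0.001]
contact_force: [-1.6, 2.1, -0.2]
width: 0.0001
gripper_force: 0.8
```

Call:
servo_tool([
  {"dp": [-0.03,0,0.005],"delta_rot": [0,0,0],"fingers": 0},
  {"dp": [-0.02,0,0.005],"delta_rot": [0,0,0],"fingers": 0},
  {"dp": [-0.01,0,0],"delta_rot": [0,0,0],"fingers": 0},
  {"dp": [-0.005,0,0],"delta_rot": [0,0,0],"fingers": 0},
  {"dp": [0,0,0],"delta_rot": [0,0,0],"fingers": 0},
])

```text
clock: 7.8
position: [0.5661, 0.1513, 0.1982]
ee_rot: [0.0, 0.71, 0.704, 0.0]
contact_force: [-0.3, 0.1, 0.8]
width: 0.0
gripper_force: 0.1
```

Call:
servo_tool([
  {"dp": [-0.01,0,0],"delta_rot": [0,0,0],"fingers": 0},
  {"dp": [-0.01,0,0],"delta_rot": [0,0,0],"fingers": 0},
  {"dp": [0,0,0],"delta_rot": [0,0,0],"fingers": 0},
])

```text
clock: 8.1
position: [0.5658, 0.1478, 0.1979]
ee_rot: [-0.0, 0.71, 0.704, 0.0]
contact_force: [-0.7, 3.4, -0.8]
width: 0.0
gripper_force: 1.2
```

Run:
```python
from ball import *
S,d=imaging.get_image("side"); t,dt=imaging.get_image("top"); C=cam("side")
g=proj(C,[.566,.1276,.139])[0]; print("expected at 1.9",g, "at 1.8",proj(C,[.566,.1554+.086*np.cos(1.8),.058+.086*np.sin(1.8)]))
print(readout.get_state()["position"],readout.get_state()["contact_force"])
u,v=g.astype(int); save("p4.png",cv2.resize(S[v-40:v+60,u-60:u+80],None,fx=5,fy=5,interpolation=cv2.INTER_CUBIC))
```

```text
expected at 1.9 [324.51825546 230.18374072] at 1.8 [[324.35836065 232.19825978]]
[0.56584674 0.14778496 0.19788612] [ 0.43008239  3.47385362 -1.40588671]
```

Call:
servo_tool([
  {"dp": [-0.01,0,0],"delta_rot": [0,0,0],"fingers": 0},
  {"dp": [0,0,0],"delta_rot": [0,0,0],"fingers": 0},
])

```text
clock: 8.4
position: [0.5659, 0.1473, 0.1979]
ee_rot: [-0.002, 0.71, 0.704, 0.002]
contact_force: [0.9, 8.0, -1.1]
width: -0.0004
gripper_force: 3.5
```

Call:
servo_tool([
  {"dp": [-0.01,0,0],"delta_rot": [0,0,0],"fingers": 0},
  {"dp": [0,0,0],"delta_rot": [0,0,0],"fingers": 0},
])

```text
clock: 8.6
position: [0.5658, 0.1469, 0.1979]
ee_rot: [-0.003, 0.711, 0.704, 0.003]
contact_force: [0.9, 12.5, -3.2]
width: 0.0002
gripper_force: 5.6
```

The end stop is reached (12.5 N at no further travel). I'll back off, verify the lever, and return to the marver.

Call:
servo_tool([
  {"dp": [0.1,0,0],"delta_rot": [0,0,0],"fingers": 0},
  {"dp": [0.1,0,-0.1],"delta_rot": [0,0,0],"fingers": 0.3},
  {"dp": [0.1,0,-0.2],"delta_rot": [0,0,0],"fingers": 0.7},
  {"dp": [0,0,-0.2],"delta_rot": [0,0,0],"fingers": 1},
  {"dp": [0,0,0],"delta_rot": [0,0,0],"fingers": 1},
])

```text
clock: 9.1
position: [0.5687, 0.2039, 0.3043]
ee_rot: [0.004, 0.709, 0.705, 0.004]
contact_force: [0.5, 1.3, 0.5]
width: 0.058
gripper_force: 0.0
```

Run:
```python
from ball import *
st=readout.get_state(); w,dw=imaging.get_image("wrist"); C=cam("wrist",st)
g=proj(C,[.566,.1276,.139])[0]; u,v=g.astype(int); print(g,st["position"],np.degrees(psi(st)))
p,c,s=ball(w,dw,C,(max(u-45,0),max(v-45,0),u+45,min(v+45,400))); print(p,c,s,"angle",np.arctan2(p[2]-.058,p[1]-.1554))
print(w[v,u],cloud(C,dw)[v,u])
plan([.5478,-.1641,.20],-11.15,20)
```

```text
[307.68275206 300.40423876] [0.56873201 0.20389071 0.30427267] 89.61717923369558
[0.56548866 0.12693777 0.14008708] [307.35305344 302.44465649] [295 290  26  26 524] angle 1.9045569116528116
[28 28 29] [0.56562232 0.133976   0.14866561]
[-0.092, -0.004, 0.025] [0.003, -0.003, 0.879]
[-0.092, 0.004, 0.025] [0.003, -0.003, 0.879]
[-0.091, 0.012, 0.025] [0.003, -0.003, 0.879]
[-0.09, 0.02, 0.025] [0.003, -0.003, 0.879]
[-0.088, 0.028, 0.025] [0.003, -0.003, 0.879]
[-0.085, 0.035, 0.025] [0.003, -0.003, 0.879]
[-0.082, 0.042, 0.025] [0.003, -0.003, 0.879]
[-0.078, 0.049, 0.025] [0.003, -0.003, 0.879]
[-0.073, 0.056, 0.025] [0.003, -0.003, 0.879]
[-0.068, 0.062, 0.025] [0.003, -0.003, 0.879]
[-0.062, 0.068, 0.025] [0.003, -0.003, 0.879]
[-0.056, 0.073, 0.025] [0.003, -0.003, 0.879]
[-0.049, 0.078, 0.025] [0.003, -0.003, 0.879]
[-0.042, 0.082, 0.025] [0.003, -0.003, 0.879]
[-0.035, 0.085, 0.025] [0.003, -0.003, 0.879]
[-0.027, 0.088, 0.025] [0.003, -0.003, 0.879]
[-0.019, 0.09, 0.025] [0.003, -0.003, 0.879]
[-0.011, 0.091, 0.025] [0.003, -0.003, 0.879]
[-0.003, 0.092, 0.025] [0.003, -0.003, 0.879]
[0.005, 0.092, 0.025] [0.003, -0.003, 0.879]
```

Call:
servo_tool([
  {"dp": [-0.092,-0.004,0],"delta_rot": [0.003,-0.003,0.879],"fingers": 1},
  {"dp": [-0.092,0.004,0],"delta_rot": [0.003,-0.003,0.879],"fingers": 1},
  {"dp": [-0.091,0.012,0],"delta_rot": [0.003,-0.003,0.879],"fingers": 1},
  {"dp": [-0.09,0.02,0],"delta_rot": [0.003,-0.003,0.879],"fingers": 1},
  {"dp": [-0.088,0.028,0.025],"delta_rot": [0.003,-0.003,0.879],"fingers": 1},
])

```text
clock: 9.65
position: [0.5609, 0.1098, 0.2921]
ee_rot: [0.0, 0.847, 0.531, -0.002]
contact_force: [-0.7, 0.8, -0.2]
width: 0.0849
gripper_force: 0.0
```

Call:
servo_tool([
  {"dp": [-0.085,0.035,0.025],"delta_rot": [0.003,-0.003,0.879],"fingers": 1},
  {"dp": [-0.082,0.042,0.025],"delta_rot": [0.003,-0.003,0.879],"fingers": 1},
  {"dp": [-0.078,0.049,0.025],"delta_rot": [0.003,-0.003,0.879],"fingers": 1},
  {"dp": [-0.073,0.056,0.025],"delta_rot": [0.003,-0.003,0.879],"fingers": 1},
  {"dp": [-0.068,0.062,0.025],"delta_rot": [0.003,-0.003,0.879],"fingers": 1},
])

```text
clock: 10.15
position: [0.5548, 0.018, 0.2666]
ee_rot: [-0.0, 0.943, 0.333, -0.004]
contact_force: [-0.8, 0.4, 0.2]
width: 0.0854
gripper_force: 0.0
```

Call:
servo_tool([
  {"dp": [-0.062,0.068,0.025],"delta_rot": [0.003,-0.003,0.879],"fingers": 1},
  {"dp": [-0.056,0.073,0.025],"delta_rot": [0.003,-0.003,0.879],"fingers": 1},
  {"dp": [-0.049,0.078,0.025],"delta_rot": [0.003,-0.003,0.879],"fingers": 1},
  {"dp": [-0.042,0.082,0.025],"delta_rot": [0.003,-0.003,0.879],"fingers": 1},
  {"dp": [-0.035,0.085,0.025],"delta_rot": [0.003,-0.003,0.879],"fingers": 1},
])

```text
clock: 10.65
position: [0.5494, -0.0737, 0.2417]
ee_rot: [0.0, 0.993, 0.12, -0.005]
contact_force: [-0.3, -0.6, 1.0]
width: 0.0854
gripper_force: 0.0
```

Call:
servo_tool([
  {"dp": [-0.027,0.088,0.05],"delta_rot": [0.003,-0.003,0.879],"fingers": 1},
  {"dp": [-0.019,0.09,0.05],"delta_rot": [0.003,-0.003,0.879],"fingers": 1},
  {"dp": [-0.011,0.091,0.05],"delta_rot": [0.003,-0.003,0.879],"fingers": 1},
  {"dp": [-0.003,0.092,0.03],"delta_rot": [0.003,-0.003,0.879],"fingers": 1},
  {"dp": [0.005,0.092,0],"delta_rot": [0.003,-0.003,0.879],"fingers": 1},
])

```text
clock: 11.15
position: [0.5436, -0.1651, 0.2049]
ee_rot: [-0.0, 0.995, -0.099, -0.007]
contact_force: [-0.2, 0.8, -0.9]
width: 0.0856
gripper_force: 0.0
```

Call:
servo_tool([
  {"dp": [0,0,0],"delta_rot": [0,0,0],"fingers": 1},
  {"dp": [0,0,0],"delta_rot": [0,0,0],"fingers": 1},
])

```text
clock: 11.35
position: [0.5448, -0.1644, 0.2065]
ee_rot: [-0.0, 0.995, -0.097, -0.005]
contact_force: [0.5, -0.0, 0.1]
width: 0.0854
gripper_force: 0.0
```

Run:
```python
from marv import *
st=readout.get_state(); im,d=imaging.get_image("wrist"); C=cam("wrist",st)
r,c,s=marver(im,C,(.540,-.1626)); print(r,c,s,np.degrees(psi(st)),st["position"])
W=np.load("/tmp/w1.npz")
P=cloud(C,d); p=P[int(c[1]),int(c[0])]; print("plate top",p)
a=np.radians(-11.15); plan([.540+.008*np.cos(a),-.1626+.008*np.sin(a),.085],-11.15,1)
```

```text
((540.1083374023438, -162.52159118652344), (43.65416717529297, 81.00630187988281), 78.63103485107422) [313.33592804 193.73291818] [ 284  143   60  103 5781] -11.166256240774247 [ 0.54480189 -0.16440626  0.20650302]
plate top [ 0.54311763 -0.16284857  0.0158282 ]
[0.02, -0.002, 0.609] [0.002, 0.093, 0.004]
```

Both marver views agree (yaw about -11.3°). I'll descend with the fingers part-closed to 55 mm, then feel for the bench gently.

Call:
servo_tool([
  {"dp": [0.02,0,0.12],"delta_rot": [0,0.09,0.02],"fingers": 0.66},
  {"dp": [0,0,0.15],"delta_rot": [0,0,0],"fingers": 0.66},
  {"dp": [0,0,0.15],"delta_rot": [0,0,0],"fingers": 0.66},
  {"dp": [0,0,0.12],"delta_rot": [0,0,0],"fingers": 0.66},
  {"dp": [0,0,0.05],"delta_rot": [0,0,0],"fingers": 0.66},
])

```text
clock: 11.9
position: [0.5481, -0.1636, 0.0872]
ee_rot: [-0.0, 0.995, -0.097, -0.001]
contact_force: [0.0, -0.4, -0.5]
width: 0.0562
gripper_force: 0.0
```

Call:
servo_tool([
  {"dp": [0,0,0.01],"delta_rot": [0,0,0],"fingers": 0.66},
  {"dp": [0,0,0.01],"delta_rot": [0,0,0],"fingers": 0.66},
  {"dp": [0,0,0],"delta_rot": [0,0,0],"fingers": 0.66},
])

```text
clock: 12.2
position: [0.5503, -0.1653, 0.0865]
ee_rot: [0.001, 0.995, -0.098, 0.002]
contact_force: [-0.1, -0.1, -0.2]
width: 0.0566
gripper_force: 0.0
```

Call:
servo_tool([
  {"dp": [0,0,0.01],"delta_rot": [0,0,0],"fingers": 0.66},
  {"dp": [0,0,0.01],"delta_rot": [0,0,0],"fingers": 0.66},
  {"dp": [0,0,0.01],"delta_rot": [0,0,0],"fingers": 0.66},
  {"dp": [0,0,0],"delta_rot": [0,0,0],"fingers": 0.66},
])

```text
clock: 12.6
position: [0.5495, -0.1652, 0.0793]
ee_rot: [0.0, 0.995, -0.098, 0.001]
contact_force: [-0.0, 0.2, -0.5]
width: 0.0564
gripper_force: 0.0
```

Run:
```python
from h import *
st=readout.get_state(); im,d=imaging.get_image("wrist"); C=cam("wrist",st); P=cloud(C,d)
# finger pixels low down beside plate: lowest z inside the tool-y band of the fingers
M=q2R(st["ee_rot"]); L=(P-np.array(st["position"]))@M
for s in(-1,1):
    k=(s*L[...,1]>.024)&(s*L[...,1]<.05)&(abs(L[...,0])<.014)&(d>0)
    print(s,np.percentile(L[k][:,2],[1,50,90,99]).round(4),k.sum())
print(st["position"],st["contact_force"],np.degrees(psi(st)))
save("w5.png",im)
```

```text
-1 [0.0057 0.0245 0.0778 0.0787] 9491
1 [0.0026 0.0233 0.0778 0.0788] 9935
[ 0.54945703 -0.16517957  0.07931045] [-0.0022708   0.22396161 -0.46514844] -11.300324081764858
```

View pics/w5.png

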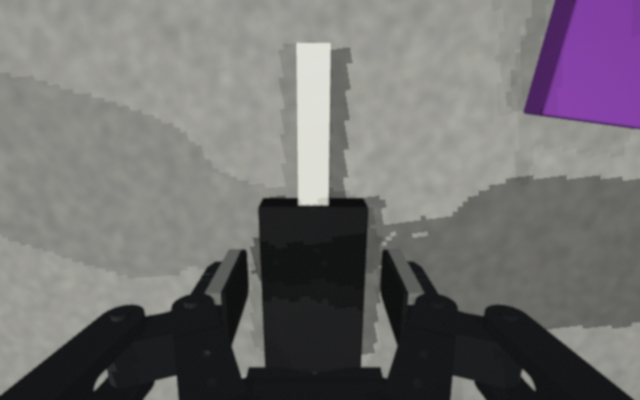

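The plate (cols 260–366, shoulder at row 200) is centred between the pads at cols 240 and 390. I'll keep feeling downward.

Call:
servo_tool([
  {"dp": [0,0,0.01],"delta_rot": [0,0,0],"fingers": 0.66},
  {"dp": [0,0,0.01],"delta_rot": [0,0,0],"fingers": 0.66},
  {"dp": [0,0,0],"delta_rot": [0,0,0],"fingers": 0.66},
])

```text
clock: 12.95
position: [0.5494, -0.1651, 0.0751]
ee_rot: [0.0, 0.995, -0.098, 0.0]
contact_force: [0.1, 0.9, -1.0]
width: 0.0564
gripper_force: 0.0
```

Call:
servo_tool([
  {"dp": [0,0,0.01],"delta_rot": [0,0,0],"fingers": 0.66},
  {"dp": [0,0,0],"delta_rot": [0,0,0],"fingers": 0.66},
])

```text
clock: 13.15
position: [0.5495, -0.1651, 0.0732]
ee_rot: [0.0, 0.995, -0.098, 0.001]
contact_force: [0.3, -0.2, 0.3]
width: 0.0564
gripper_force: 0.0
```

Call:
servo_tool([
  {"dp": [0,0,0.01],"delta_rot": [0,0,0],"fingers": 0.66},
  {"dp": [0,0,0],"delta_rot": [0,0,0],"fingers": 0.66},
])

```text
clock: 13.35
position: [0.5495, -0.1651, 0.0712]
ee_rot: [0.0, 0.995, -0.098, 0.001]
contact_force: [-0.5, -0.0, 0.1]
width: 0.0564
gripper_force: 0.0
```

Call:
servo_tool([
  {"dp": [0,0,0.01],"delta_rot": [0,0,0],"fingers": 0.66},
  {"dp": [0,0,0],"delta_rot": [0,0,0],"fingers": 0.66},
])

```text
clock: 13.55
position: [0.5495, -0.1652, 0.0692]
ee_rot: [0.0, 0.995, -0.098, 0.001]
contact_force: [0.7, 0.3, 0.1]
width: 0.0566
gripper_force: 0.0
```

Call:
servo_tool([
  {"dp": [0,0,0],"delta_rot": [0,0,0],"fingers": 0.56},
  {"dp": [0,0,0],"delta_rot": [0,0,0],"fingers": 0.5},
  {"dp": [0,0,0],"delta_rot": [0,0,0],"fingers": 0.3},
  {"dp": [0,0,0],"delta_rot": [0,0,0],"fingers": 0.3},
  {"dp": [0,0,0],"delta_rot": [0,0,0],"fingers": 0.3},
], force=35)

```text
clock: 14.05
position: [0.5502, -0.1652, 0.0708]
ee_rot: [0.001, 0.995, -0.099, 0.002]
contact_force: [-0.2, 1.7, 7.6]
width: 0.0434
gripper_force: 37.0
```

Gripped at 43.4 mm. The 7.6 N upward is the tips resting on the bench. Lifting.

Call:
servo_tool([
  {"dp": [0,0,-0.02],"delta_rot": [0,0,0],"fingers": 0.3},
  {"dp": [0,0,-0.05],"delta_rot": [0,0,0],"fingers": 0.3},
  {"dp": [0,0,-0.1],"delta_rot": [0,0,0],"fingers": 0.3},
  {"dp": [0,0,-0.15],"delta_rot": [0,0,0],"fingers": 0.3},
  {"dp": [0,0,-0.15],"delta_rot": [0,0,0],"fingers": 0.3},
])

```text
clock: 14.55
position: [0.5489, -0.1649, 0.1642]
ee_rot: [0.0, 0.995, -0.098, -0.0]
contact_force: [1.2, -0.9, -0.7]
width: 0.0428
gripper_force: 35.9
```

Call:
servo_tool([
  {"dp": [0,0,-0.17],"delta_rot": [0,0,0],"fingers": 0.3},
  {"dp": [0,0,-0.17],"delta_rot": [0,0,0],"fingers": 0.3},
  {"dp": [0,0,-0.14],"delta_rot": [0,0,0],"fingers": 0.3},
  {"dp": [0,0,0],"delta_rot": [0,0,0],"fingers": 0.3},
  {"dp": [0,0,0],"delta_rot": [0,0,0],"fingers": 0.3},
])

```text
clock: 15.05
position: [0.549, -0.1649, 0.2595]
ee_rot: [0.001, 0.995, -0.098, 0.001]
contact_force: [0.4, -0.5, -2.4]
width: 0.0429
gripper_force: 36.0
```

```bash
cat > inhand.py <<'E'
from h import *
st=readout.get_state(); im,d=imaging.get_image("wrist"); C=cam("wrist",st); M=q2R(st["ee_rot"]); p=np.array(st["position"])
L=(cloud(C,d)-p)@M   # tool frame
m=((im.min(2)>150)&(abs(L[...,1])<.02)&(L[...,0]>.02)&(L[...,0]<.11)&(L[...,2]<.09)&(d>0)).astype(np.uint8)
k,l,s,c=cv2.connectedComponentsWithStats(m); i=1+s[1:,4].argmax(); q=L[l==i]; f=np.polyfit(q[:,0],q[:,1],1); g=np.polyfit(q[:,0],q[:,2],1)
print("shank px",s[i],"tool x",np.percentile(q[:,0],[0.5,99.5]).round(4),"yaw in tool deg",np.degrees(np.arctan(f[0])).round(2),"y at x=.06",np.polyval(f,.06).round(4),"pitch deg",np.degrees(np.arctan(g[0])).round(2),"top z at x=.03,.09",np.polyval(g,[.03,.09]).round(4))
print(p.round(4),np.degrees(psi(st)).round(2),np.round(st["contact_force"],1),st["width"])
E
python3 inhand.py
python3 - <<'E'
from h import *
plan([.492,.190,.26],-.57,10)
E
```

```text
shank px [ 297   42   36  172 5800] tool x [0.0289 0.0881] yaw in tool deg -0.05 y at x=.06 -0.0002 pitch deg 0.2 top z at x=.03,.09 [0.0574 0.0576]
[ 0.549  -0.1649  0.2595] -11.3 [ 0.4 -0.5 -2.4] 0.04285340912787455
[-0.062, -0.168, -0.001] [0.0, 0.001, -0.187]
[-0.059, -0.169, -0.001] [0.0, 0.001, -0.187]
[-0.056, -0.171, -0.001] [0.0, 0.001, -0.187]
[-0.053, -0.172, -0.001] [0.0, 0.001, -0.187]
[-0.05, -0.173, -0.001] [0.0, 0.001, -0.187]
[-0.046, -0.173, -0.001] [0.0, 0.001, -0.187]
[-0.043, -0.174, -0.001] [0.0, 0.001, -0.187]
[-0.04, -0.175, -0.001] [0.0, 0.001, -0.187]
[-0.037, -0.176, -0.001] [0.0, 0.001, -0.187]
[-0.033, -0.176, -0.001] [0.0, 0.001, -0.187]
```

The marver is held square: shank yaw 0°, pitch 0.2°, shoulder at tool x of about +29.5 mm, underside 69.5 mm ahead of the TCP. Carrying it over the clamp above the lever ball's height.

Call:
servo_tool([
  {"dp": [-0.062,-0.168,0],"delta_rot": [0,0,-0.187],"fingers": 0.3},
  {"dp": [-0.059,-0.169,0],"delta_rot": [0,0,-0.187],"fingers": 0.3},
  {"dp": [-0.056,-0.171,0],"delta_rot": [0,0,-0.187],"fingers": 0.3},
  {"dp": [-0.053,-0.172,0],"delta_rot": [0,0,-0.187],"fingers": 0.3},
  {"dp": [-0.05,-0.173,0],"delta_rot": [0,0,-0.187],"fingers": 0.3},
])

```text
clock: 15.6
position: [0.5196, 0.0138, 0.2569]
ee_rot: [0.0, 0.999, -0.052, -0.002]
contact_force: [1.0, 0.3, -2.1]
width: 0.0427
gripper_force: 36.1
```

Call:
servo_tool([
  {"dp": [-0.046,-0.173,0],"delta_rot": [0,0,-0.187],"fingers": 0.3},
  {"dp": [-0.043,-0.174,0],"delta_rot": [0,0,-0.187],"fingers": 0.3},
  {"dp": [-0.04,-0.175,0],"delta_rot": [0,0,-0.187],"fingers": 0.3},
  {"dp": [-0.037,-0.176,0],"delta_rot": [0,0,-0.187],"fingers": 0.3},
  {"dp": [-0.033,-0.176,0],"delta_rot": [0,0,-0.187],"fingers": 0.3},
])

```text
clock: 16.1
position: [0.4915, 0.1906, 0.2567]
ee_rot: [0.001, 1.0, -0.005, -0.002]
contact_force: [0.6, -0.3, -1.1]
width: 0.0433
gripper_force: 36.1
```

Call:
servo_tool([
  {"dp": [0,0,0],"delta_rot": [0,0,0],"fingers": 0.3},
  {"dp": [0,0,0],"delta_rot": [0,0,0],"fingers": 0.3},
  {"dp": [0,0,0],"delta_rot": [0,0,0],"fingers": 0.3},
])

```text
clock: 16.4
position: [0.4926, 0.1888, 0.2577]
ee_rot: [0.001, 1.0, -0.005, -0.001]
contact_force: [-0.8, 1.4, -1.5]
width: 0.0431
gripper_force: 36.3
```

```bash
python3 inhand.py
python3 - <<'E'
from h import *
st=readout.get_state(); im,d=imaging.get_image("wrist"); C=cam("wrist",st); np.savez("/tmp/w6.npz",im=im,d=d,K=C[0],A=C[1],o=C[2]); save("w6.png",im)
E
```

```text
shank px [ 297   42   36  171 5758] tool x [0.0293 0.0882] yaw in tool deg 0.05 y at x=.06 -0.0002 pitch deg 0.18 top z at x=.03,.09 [0.0574 0.0576]
[0.4926 0.1888 0.2577] -0.6 [-0.8  1.4 -1.5] 0.043059695400597724
```

View pics/w6.png

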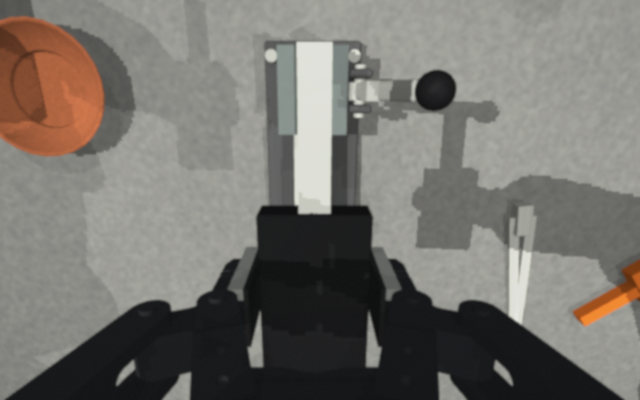

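The wrist view shows the shank at cols 297–332 over the block. The block's outer edges are at cols 277 and 349, its front face is at row 134, and the lever ball is clear at (436,90). Next I'll refine the channel line from the block's edges.

Run:
```python
from h import *
W=np.load("/tmp/w6.npz"); C=(W["K"],W["A"],W["o"]); im=W["im"].astype(int); P=cloud(C,W["d"])
# sub-pixel edges by gradient along rows
g=cv2.GaussianBlur(W["im"],(3,3),0).astype(float); 
k=(im[...,1]-im[...,0]>5)&(im[...,1]>85)
E=[]
for v in range(60,130,5):
    r=np.flatnonzero(k[v,265:362])+265; L,Rr=r.min(),r.max()
    a=onplane(C,[[L-.5,v],[Rr+.5,v]],.049); E.append([v,L,Rr,*a[0,:2],*a[1,:2]])
E=np.array(E); print(E.round(4))
f1=np.polyfit(E[:,3],E[:,4],1);f2=np.polyfit(E[:,5],E[:,6],1); print("yaw",np.degrees([f1[0],f2[0]]))
xm=.55;print("mid y at x=.55",(np.polyval(f1,xm)+np.polyval(f2,xm))/2,"width",np.polyval(f1,xm)-np.polyval(f2,xm), "expected",.1897-.0157*.01)
for u in(282,288,340,345):
    c=k[:,u]; r=np.flatnonzero(c); r=r[(r>100)&(r<150)]; print("front",u,r.max(),onplane(C,[u,r.max()+.5],.049))
```

```text
[[6.000e+01 2.770e+02 3.480e+02 5.887e-01 2.148e-01 5.881e-01 1.623e-01]
 [6.500e+01 2.770e+02 3.480e+02 5.853e-01 2.150e-01 5.847e-01 1.622e-01]
 [7.000e+01 2.770e+02 3.470e+02 5.818e-01 2.151e-01 5.812e-01 1.629e-01]
 [7.500e+01 2.770e+02 3.470e+02 5.783e-01 2.153e-01 5.778e-01 1.629e-01]
 [8.000e+01 2.770e+02 3.470e+02 5.748e-01 2.154e-01 5.743e-01 1.628e-01]
 [8.500e+01 2.770e+02 3.470e+02 5.713e-01 2.155e-01 5.707e-01 1.628e-01]
 [9.000e+01 2.770e+02 3.460e+02 5.677e-01 2.157e-01 5.672e-01 1.635e-01]
 [9.500e+01 2.770e+02 3.470e+02 5.642e-01 2.158e-01 5.636e-01 1.627e-01]
 [1.000e+02 2.780e+02 3.460e+02 5.605e-01 2.152e-01 5.600e-01 1.634e-01]
 [1.050e+02 2.780e+02 3.460e+02 5.569e-01 2.154e-01 5.563e-01 1.633e-01]
 [1.100e+02 2.780e+02 3.460e+02 5.532e-01 2.155e-01 5.527e-01 1.633e-01]
 [1.150e+02 2.780e+02 3.460e+02 5.496e-01 2.157e-01 5.490e-01 1.632e-01]
 [1.200e+02 2.780e+02 3.460e+02 5.458e-01 2.158e-01 5.453e-01 1.631e-01]
 [1.250e+02 2.780e+02 3.460e+02 5.421e-01 2.160e-01 5.415e-01 1.631e-01]]
yaw [-1.01093854 -0.9929466 ]
mid y at x=.55 0.1894707221478329 width 0.052499930846506754 expected 0.18954300000000002
front 282 134 [[0.53484359 0.212762   0.049     ]]
front 288 134 [[0.53479263 0.20813297 0.049     ]]
front 340 134 [[0.53435087 0.16800342 0.049     ]]
front 345 134 [[0.53430838 0.16414374 0.049     ]]
```

Refined measurements: front face x about 0.5345, channel centre y 0.1895 at x = 0.55, yaw about -0.7°. They agree with the earlier fit to 0.3 mm. Descending to just above the channel floor.

Call:
servo_tool([
  {"dp": [0,-0.006,0.15],"delta_rot": [0,0,0.01],"fingers": 0.3},
  {"dp": [0,0,0.18],"delta_rot": [0,0,0],"fingers": 0.3},
  {"dp": [0,0,0.18],"delta_rot": [0,0,0],"fingers": 0.3},
  {"dp": [0,0,0.08],"delta_rot": [0,0,0],"fingers": 0.3},
  {"dp": [0,0,0],"delta_rot": [0,0,0],"fingers": 0.3},
])

```text
clock: 17.0
position: [0.4917, 0.1891, 0.1384]
ee_rot: [0.001, 1.0, -0.006, -0.002]
contact_force: [0.2, -0.5, -0.8]
width: 0.0432
gripper_force: 36.3
```

Run:
```python
from h import *
st=readout.get_state(); p=np.array(st["position"]); a=psi(st); x=np.array([np.cos(a),np.sin(a)]); y=np.array([np.sin(a),-np.cos(a)])
for s in(.0293,.0882):
    q=p[:2]+x*s+y*(-.0002); print("shank at",q.round(4),"off channel",(q[1]-(.1895-(q[0]-.55)*.0122)).round(4))
print(p,np.degrees(a),st["contact_force"],"underside",p[2]-.0697)
```

```text
shank at [0.521  0.1889] off channel -0.0009
shank at [0.5798 0.1882] off channel -0.001
[0.49165125 0.18910602 0.13836676] -0.7424380082430818 [ 0.21973931 -0.45735371 -0.83470661] underside 0.0686667555378793
```

Call:
servo_tool([
  {"dp": [0.003,-0.005,0.05],"delta_rot": [0,0,0],"fingers": 0.3},
  {"dp": [0,0,0.05],"delta_rot": [0,0,0],"fingers": 0.3},
  {"dp": [0,0,0.03],"delta_rot": [0,0,0],"fingers": 0.3},
  {"dp": [0,0,0.01],"delta_rot": [0,0,0],"fingers": 0.3},
  {"dp": [0,0,0],"delta_rot": [0,0,0],"fingers": 0.3},
])

```text
clock: 17.5
position: [0.4939, 0.1913, 0.1129]
ee_rot: [0.001, 1.0, -0.006, 0.001]
contact_force: [0.2, -0.7, -2.8]
width: 0.0432
gripper_force: 36.3
```

Call:
servo_tool([
  {"dp": [0,0,0.01],"delta_rot": [0,0,0],"fingers": 0.3},
  {"dp": [0,0,0],"delta_rot": [0,0,0],"fingers": 0.3},
])

```text
clock: 17.7
position: [0.494, 0.1913, 0.1111]
ee_rot: [0.001, 1.0, -0.006, 0.001]
contact_force: [-0.1, -3.3, -1.6]
width: 0.0433
gripper_force: 36.5
```

Call:
servo_tool([
  {"dp": [0,0.005,0],"delta_rot": [0,0,0],"fingers": 0.3},
  {"dp": [0,0,0.01],"delta_rot": [0,0,0],"fingers": 0.3},
  {"dp": [0,0,0],"delta_rot": [0,0,0],"fingers": 0.3},
])

```text
clock: 18.0
position: [0.4938, 0.1908, 0.1088]
ee_rot: [0.0, 1.0, -0.006, 0.001]
contact_force: [-0.2, -0.2, -3.0]
width: 0.0428
gripper_force: 36.4
```

Call:
servo_tool([
  {"dp": [0,0,0.01],"delta_rot": [0,0,0],"fingers": 0.3},
  {"dp": [0,0,0],"delta_rot": [0,0,0],"fingers": 0.3},
])

```text
clock: 18.2
position: [0.4937, 0.1906, 0.1067]
ee_rot: [0.001, 1.0, -0.006, 0.0]
contact_force: [-0.5, -0.3, -2.3]
width: 0.0432
gripper_force: 36.4
```

Underside is now about 37 mm. Small steps down until it's laid on the floor.

Call:
servo_tool([
  {"dp": [0,0,0.005],"delta_rot": [0,0,0],"fingers": 0.3},
  {"dp": [0,0,0],"delta_rot": [0,0,0],"fingers": 0.3},
])

```text
clock: 18.4
position: [0.4939, 0.1906, 0.1059]
ee_rot: [0.0, 1.0, -0.006, 0.001]
contact_force: [-0.1, -0.3, -1.3]
width: 0.0435
gripper_force: 36.5
```

Call:
servo_tool([
  {"dp": [0,0,0.005],"delta_rot": [0,0,0],"fingers": 0.3},
  {"dp": [0,0,0],"delta_rot": [0,0,0],"fingers": 0.3},
])

```text
clock: 18.6
position: [0.4939, 0.1906, 0.1058]
ee_rot: [0.0, 1.0, -0.006, 0.001]
contact_force: [-1.6, 0.1, 4.6]
width: 0.0431
gripper_force: 37.0
```

Call:
servo_tool([
  {"dp": [0,0,0.003],"delta_rot": [0,0,0],"fingers": 0.3},
  {"dp": [0,0,0],"delta_rot": [0,0,0],"fingers": 0.3},
])

```text
clock: 18.8
position: [0.494, 0.1906, 0.1058]
ee_rot: [0.0, 1.0, -0.006, 0.001]
contact_force: [-3.2, -0.8, 9.0]
width: 0.0431
gripper_force: 37.6
```

Laid on the floor (contact at 0.1058). I'll ease the down-force and push in along x.

Call:
servo_tool([
  {"dp": [0,0,-0.006],"delta_rot": [0,0,0],"fingers": 0.3},
  {"dp": [0.015,0,0],"delta_rot": [0,0,0],"fingers": 0.3},
  {"dp": [0.015,0,0],"delta_rot": [0,0,0],"fingers": 0.3},
  {"dp": [0.01,0,0],"delta_rot": [0,0,0],"fingers": 0.3},
  {"dp": [0,0,0],"delta_rot": [0,0,0],"fingers": 0.3},
])

```text
clock: 19.3
position: [0.5019, 0.1905, 0.1058]
ee_rot: [0.001, 1.0, -0.006, 0.0]
contact_force: [-2.2, -0.6, 5.3]
width: 0.0426
gripper_force: 37.2
```

Call:
servo_tool([
  {"dp": [0.005,0,0],"delta_rot": [0,0,0],"fingers": 0.3},
  {"dp": [0,0,0],"delta_rot": [0,0,0],"fingers": 0.3},
])

```text
clock: 19.5
position: [0.5023, 0.1905, 0.1058]
ee_rot: [0.001, 1.0, -0.006, -0.0]
contact_force: [-4.1, -0.2, 5.3]
width: 0.043
gripper_force: 37.2
```

Call:
servo_tool([
  {"dp": [0.005,0,0],"delta_rot": [0,0,0],"fingers": 0.3},
  {"dp": [0,0,0],"delta_rot": [0,0,0],"fingers": 0.3},
])

```text
clock: 19.7
position: [0.5034, 0.1904, 0.1058]
ee_rot: [0.001, 1.0, -0.006, 0.0]
contact_force: [-4.1, 0.1, 5.0]
width: 0.0432
gripper_force: 37.2
```

Call:
servo_tool([
  {"dp": [0.005,0,-0.004],"delta_rot": [0,0,0],"fingers": 0.3},
  {"dp": [0,0,0],"delta_rot": [0,0,0],"fingers": 0.3},
])

```text
clock: 19.9
position: [0.5056, 0.1904, 0.1061]
ee_rot: [0.001, 1.0, -0.006, 0.001]
contact_force: [0.2, -0.3, -1.3]
width: 0.0434
gripper_force: 36.4
```

Call:
servo_tool([
  {"dp": [0.005,0,0],"delta_rot": [0,0,0],"fingers": 0.3},
  {"dp": [0,0,0],"delta_rot": [0,0,0],"fingers": 0.3},
])

```text
clock: 20.1
position: [0.5059, 0.1903, 0.106]
ee_rot: [0.001, 1.0, -0.006, 0.0]
contact_force: [-0.6, -0.7, -2.4]
width: 0.043
gripper_force: 36.4
```

Call:
servo_tool([
  {"dp": [0.004,0,0],"delta_rot": [0,0,0],"fingers": 0.3},
  {"dp": [0,0,0],"delta_rot": [0,0,0],"fingers": 0.3},
])

```text
clock: 20.3
position: [0.506, 0.1903, 0.106]
ee_rot: [0.001, 1.0, -0.006, -0.0]
contact_force: [-1.8, 0.7, -1.9]
width: 0.043
gripper_force: 36.4
```

Call:
servo_tool([
  {"dp": [0.003,0,0],"delta_rot": [0,0,0],"fingers": 0.3},
  {"dp": [0,0,0],"delta_rot": [0,0,0],"fingers": 0.3},
])

```text
clock: 20.5
position: [0.5061, 0.1904, 0.106]
ee_rot: [0.001, 1.0, -0.006, -0.001]
contact_force: [-3.8, 0.5, -1.4]
width: 0.043
gripper_force: 36.5
```

It stopped dead at x = 0.506 with 3.8 N, so the shoulder has met the jaw. I'll set it down fully, then release.

Call:
servo_tool([
  {"dp": [0,0,0.004],"delta_rot": [0,0,0],"fingers": 0.3},
  {"dp": [0,0,0],"delta_rot": [0,0,0],"fingers": 0.52},
  {"dp": [0,0,0],"delta_rot": [0,0,0],"fingers": 0.58},
  {"dp": [0,0,0],"delta_rot": [0,0,0],"fingers": 0.66},
  {"dp": [0,0,0],"delta_rot": [0,0,0],"fingers": 0.7},
])

```text
clock: 21.0
position: [0.5081, 0.1904, 0.1059]
ee_rot: [0.0, 1.0, -0.006, 0.002]
contact_force: [-0.1, -0.0, 0.0]
width: 0.0598
gripper_force: 0.0
```

Call:
servo_tool([
  {"dp": [0,0,0],"delta_rot": [0,0,0],"fingers": 0.72},
  {"dp": [0,0,-0.1],"delta_rot": [0,0,0],"fingers": 0.72},
  {"dp": [0,0,-0.2],"delta_rot": [0,0,0],"fingers": 0.72},
  {"dp": [0,0,-0.25],"delta_rot": [0,0,0],"fingers": 0.72},
  {"dp": [0,0,-0.25],"delta_rot": [0,0,0],"fingers": 0.72},
])

```text
clock: 21.5
position: [0.5067, 0.1904, 0.267]
ee_rot: [0.001, 1.0, -0.006, 0.0]
contact_force: [1.5, -0.1, -0.0]
width: 0.0617
gripper_force: 0.0
```

Call:
servo_tool([
  {"dp": [-0.05,0,0],"delta_rot": [0,0,0],"fingers": 0},
  {"dp": [0,0,0],"delta_rot": [0,0,0],"fingers": 0},
])

```text
clock: 21.7
position: [0.4964, 0.1908, 0.2668]
ee_rot: [0.0, 1.0, -0.005, 0.002]
contact_force: [-0.2, -1.1, -0.5]
width: 0.0333
gripper_force: 0.0
```

Run:
```python
from marv import *
st=readout.get_state(); im,d=imaging.get_image("wrist"); C=cam("wrist",st); np.savez("/tmp/w7.npz",im=im,d=d,K=C[0],A=C[1],o=C[2]); print(st["position"],np.degrees(psi(st)))
save("w7.png",im)
r,c,s=marver(im,C,(.4945,.190),.049); print(r,c,s,"expected centre",.5345-.04)
P=cloud(C,d); print("plate z",P[int(c[1]),int(c[0])]); 
pts=proj(C,[[.5345,.1897,.049],[.560,.1894,.047],[.590,.189,.047]]); print(pts); 
for u,v in pts.astype(int)[1:]: print(P[v,u],im[v,u])
```

```text
[0.49637603 0.1907657  0.26684763] -0.6243037633497931
((500.9600524902344, 184.27175903320312), (57.802772521972656, 90.27626037597656), 89.54905700683594) [321.78969957 182.0449849 ] [ 287  124   72  108 6291] expected centre 0.4945
plate z [0.49939209 0.18528725 0.05018657]
[[315.22718586 138.92771452]
 [315.2912206  105.91266942]
 [315.44251536  65.25456901]]
[0.56076514 0.18962865 0.04983961] [203 203 193]
[0.59011688 0.18933843 0.04789881] [202 205 195]
```

View pics/w7.png

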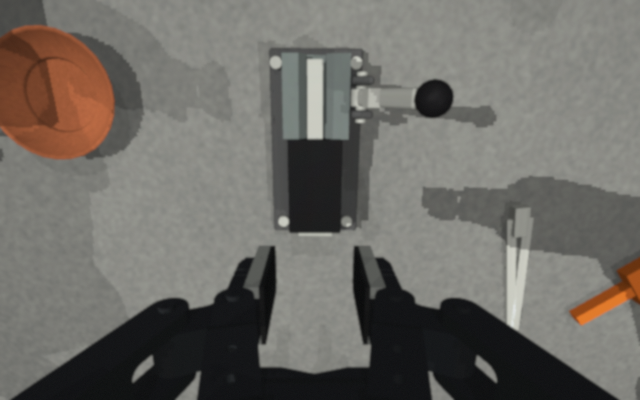

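The plate's shoulder is flush with the jaw face at row 139, the shank lies in the channel (cols 307–324), 8 mm of ledge shows behind the plate, and the lever is still open at (434,98). Now I'll close the lever, starting by pushing the ball from the -y side with closed fingers.

Call:
servo_tool([
  {"dp": [0.12,0.175,0],"delta_rot": [0,0,0],"fingers": 0},
  {"dp": [0.12,0.175,0],"delta_rot": [0,0,0],"fingers": 0},
  {"dp": [0.114,0.175,0],"delta_rot": [0,0,0],"fingers": 0},
  {"dp": [0,0,0.15],"delta_rot": [0,0,0],"fingers": 0},
  {"dp": [0,0,0.15],"delta_rot": [0,0,0],"fingers": 0},
])

```text
clock: 22.25
position: [0.5672, 0.0832, 0.2032]
ee_rot: [0.001, 1.0, -0.007, -0.0]
contact_force: [0.9, 0.4, -0.4]
width: 0.0
gripper_force: 0.0
```

Call:
servo_tool([
  {"dp": [0,0,0.01],"delta_rot": [0,0,0],"fingers": 0},
  {"dp": [0,-0.04,0],"delta_rot": [0,0,0],"fingers": 0},
  {"dp": [0,-0.04,0],"delta_rot": [0,0,0],"fingers": 0},
  {"dp": [0,-0.04,0],"delta_rot": [0,0,0],"fingers": 0},
  {"dp": [0,-0.04,0],"delta_rot": [0,0,0],"fingers": 0},
])

```text
clock: 22.75
position: [0.5682, 0.1174, 0.2059]
ee_rot: [0.001, 1.0, -0.005, 0.003]
contact_force: [-0.7, -2.7, 2.2]
width: -0.0001
gripper_force: 1.4
```

Call:
servo_tool([
  {"dp": [0,-0.04,0],"delta_rot": [0,0,0],"fingers": 0},
  {"dp": [0,-0.04,0],"delta_rot": [0,0,0],"fingers": 0},
  {"dp": [0,-0.04,0],"delta_rot": [0,0,0],"fingers": 0},
  {"dp": [0,-0.04,0],"delta_rot": [0,0,0],"fingers": 0},
  {"dp": [0,-0.04,0.005],"delta_rot": [0,0,0],"fingers": 0},
])

```text
clock: 23.25
position: [0.5675, 0.1576, 0.2025]
ee_rot: [0.001, 1.0, -0.006, 0.001]
contact_force: [1.7, -0.8, -0.8]
width: -0.0002
gripper_force: 0.8
```

Call:
servo_tool([
  {"dp": [0,-0.04,0.01],"delta_rot": [0,0,0],"fingers": 0},
  {"dp": [0,-0.04,0.01],"delta_rot": [0,0,0],"fingers": 0},
  {"dp": [0,-0.04,0.01],"delta_rot": [0,0,0],"fingers": 0},
  {"dp": [0,0,0],"delta_rot": [0,0,0],"fingers": 0},
])

```text
clock: 23.65
position: [0.5674, 0.1821, 0.196]
ee_rot: [0.0, 1.0, -0.005, 0.0]
contact_force: [-0.6, -0.7, 0.1]
width: -0.0001
gripper_force: 0.0
```

Call:
servo_tool([
  {"dp": [0,0.05,0],"delta_rot": [0,0,0],"fingers": 0},
  {"dp": [0,0.1,-0.2],"delta_rot": [0,0,0],"fingers": 0},
  {"dp": [-0.1,0,-0.2],"delta_rot": [0,0,0],"fingers": 0},
  {"dp": [0,0,0],"delta_rot": [0,0,0],"fingers": 0},
])

```text
clock: 24.05
position: [0.5482, 0.1505, 0.2826]
ee_rot: [-0.0, 1.0, -0.006, 0.005]
contact_force: [0.7, 0.2, 0.2]
width: 0.0001
gripper_force: 0.0
```

Run:
```python
from ball import *
st=readout.get_state(); w,dw=imaging.get_image("wrist"); C=cam("wrist",st); print(st["position"])
P=cloud(C,dw); m=((w.max(2)<50)&(P[...,2]>.06)&(P[...,2]<.17)&(P[...,1]>.13)&(P[...,1]<.28)&(abs(P[...,0]-.566)<.02)&(dw>0)).astype(np.uint8)
k,l,s,c=cv2.connectedComponentsWithStats(m)
for i in range(1,k):
    if s[i,4]>100: 
        p=P[int(c[i][1]),int(c[i][0])]; r=p-C[2]; p=p+.01*r/np.linalg.norm(r); print(s[i],c[i],p.round(4),"angle",np.arctan2(p[2]-.058,p[1]-.1554).round(3),"r",np.hypot(p[2]-.058,p[1]-.1554).round(4))
save("w8.png",w)
```

```text
[0.5481711  0.15045535 0.28256414]
[216 170  30  29 678] [230.35988201 183.69469027] [0.5675 0.2045 0.1303] angle 0.974 r 0.0874
```

The lever is at 0.97. Now I'll press the ball down from above, following its arc.

Call:
servo_tool([
  {"dp": [0.05,-0.15,0],"delta_rot": [0,-0.09,0],"fingers": 0},
  {"dp": [0.048,-0.14,0.09],"delta_rot": [0,0,0],"fingers": 0},
  {"dp": [0,0,0.15],"delta_rot": [0,0,0],"fingers": 0},
  {"dp": [0,0,0.06],"delta_rot": [0,0,0],"fingers": 0},
  {"dp": [0,0,0],"delta_rot": [0,0,0],"fingers": 0},
])

```text
clock: 24.6
position: [0.5655, 0.208, 0.2134]
ee_rot: [0.001, 1.0, -0.006, -0.007]
contact_force: [0.2, -0.5, 0.7]
width: 0.0001
gripper_force: 0.0
```

Call:
servo_tool([
  {"dp": [0,-0.02,0.05],"delta_rot": [0,0,0],"fingers": 0},
  {"dp": [0,-0.03,0.05],"delta_rot": [0,0,0],"fingers": 0},
  {"dp": [0,-0.03,0.05],"delta_rot": [0,0,0],"fingers": 0},
  {"dp": [0,-0.025,0.04],"delta_rot": [0,0,0],"fingers": 0},
  {"dp": [0,0,0],"delta_rot": [0,0,0],"fingers": 0},
])

```text
clock: 25.1
position: [0.5685, 0.236, 0.182]
ee_rot: [-0.006, 1.0, -0.007, -0.0]
contact_force: [0.3, 6.5, 4.3]
width: -0.0003
gripper_force: 2.3
```

Call:
servo_tool([
  {"dp": [0,0.02,0.02],"delta_rot": [0,0,0],"fingers": 0},
  {"dp": [0,0,0.03],"delta_rot": [0,0,0],"fingers": 0},
  {"dp": [0,0,0],"delta_rot": [0,0,0],"fingers": 0},
])

```text
clock: 25.4
position: [0.5668, 0.225, 0.168]
ee_rot: [0.001, 1.0, -0.006, -0.004]
contact_force: [0.3, 0.9, 1.1]
width: 0.0002
gripper_force: 0.4
```

Call:
servo_tool([
  {"dp": [0,-0.025,0.015],"delta_rot": [0,0,0],"fingers": 0},
  {"dp": [0,-0.015,0.015],"delta_rot": [0,0,0],"fingers": 0},
  {"dp": [0,0,0.01],"delta_rot": [0,0,0],"fingers": 0},
  {"dp": [0,0,0],"delta_rot": [0,0,0],"fingers": 0},
])

```text
clock: 25.8
position: [0.5669, 0.234, 0.16]
ee_rot: [0.001, 1.0, -0.006, -0.004]
contact_force: [0.2, 0.6, -0.1]
width: 0.0
gripper_force: 0.0
```

Call:
servo_tool([
  {"dp": [0,-0.01,0.015],"delta_rot": [0,0,0],"fingers": 0},
  {"dp": [0,0,0.01],"delta_rot": [0,0,0],"fingers": 0},
  {"dp": [0,0,0],"delta_rot": [0,0,0],"fingers": 0},
])

```text
clock: 26.1
position: [0.5669, 0.2359, 0.1552]
ee_rot: [0.0, 1.0, -0.006, -0.004]
contact_force: [0.4, 0.4, 0.9]
width: -0.0002
gripper_force: 0.0
```

Call:
servo_tool([
  {"dp": [0,0,0.01],"delta_rot": [0,0,0],"fingers": 0},
  {"dp": [0,0,0],"delta_rot": [0,0,0],"fingers": 0},
])

```text
clock: 26.3
position: [0.567, 0.2358, 0.1534]
ee_rot: [0.0, 1.0, -0.006, -0.004]
contact_force: [-0.3, 0.6, -0.1]
width: -0.0
gripper_force: 0.2
```

Call:
servo_tool([
  {"dp": [0,0,0.005],"delta_rot": [0,0,0],"fingers": 0},
  {"dp": [0,0,0],"delta_rot": [0,0,0],"fingers": 0},
])

```text
clock: 26.5
position: [0.567, 0.2358, 0.1525]
ee_rot: [0.0, 1.0, -0.006, -0.004]
contact_force: [0.5, 1.0, 0.8]
width: -0.0
gripper_force: 0.3
```

Call:
servo_tool([
  {"dp": [0,0,0.008],"delta_rot": [0,0,0],"fingers": 0},
  {"dp": [0,0,0],"delta_rot": [0,0,0],"fingers": 0},
])

```text
clock: 26.7
position: [0.567, 0.2358, 0.1508]
ee_rot: [0.001, 1.0, -0.006, -0.004]
contact_force: [0.3, 1.0, -0.2]
width: -0.0001
gripper_force: 0.3
```

Call:
servo_tool([
  {"dp": [0,0,0.005],"delta_rot": [0,0,0],"fingers": 0},
  {"dp": [0,0,0],"delta_rot": [0,0,0],"fingers": 0},
])

```text
clock: 26.9
position: [0.567, 0.2358, 0.1498]
ee_rot: [0.001, 1.0, -0.006, -0.004]
contact_force: [-0.1, 0.7, 0.8]
width: -0.0002
gripper_force: 0.4
```

Call:
servo_tool([
  {"dp": [0,0,0.005],"delta_rot": [0,0,0],"fingers": 0},
  {"dp": [0,0,0],"delta_rot": [0,0,0],"fingers": 0},
])

```text
clock: 27.1
position: [0.567, 0.2358, 0.1488]
ee_rot: [0.001, 1.0, -0.006, -0.004]
contact_force: [-0.4, 0.4, 0.9]
width: -0.0001
gripper_force: 0.4
```

Call:
servo_tool([
  {"dp": [0,0,0.005],"delta_rot": [0,0,0],"fingers": 0},
  {"dp": [0,0,0],"delta_rot": [0,0,0],"fingers": 0},
])

```text
clock: 27.3
position: [0.567, 0.2359, 0.1481]
ee_rot: [0.0, 1.0, -0.006, -0.004]
contact_force: [0.4, 0.7, 2.6]
width: 0.0002
gripper_force: 1.1
```

Call:
servo_tool([
  {"dp": [0,0,0.005],"delta_rot": [0,0,0],"fingers": 0},
  {"dp": [0,0,0],"delta_rot": [0,0,0],"fingers": 0},
])

```text
clock: 27.5
position: [0.567, 0.236, 0.1476]
ee_rot: [0.0, 1.0, -0.006, -0.003]
contact_force: [0.0, 2.3, 4.6]
width: -0.0001
gripper_force: 2.5
```

Call:
servo_tool([
  {"dp": [0,0,0.005],"delta_rot": [0,0,0],"fingers": 0},
  {"dp": [0,0,0],"delta_rot": [0,0,0],"fingers": 0},
])

```text
clock: 27.7
position: [0.5671, 0.2361, 0.1472]
ee_rot: [0.0, 1.0, -0.006, -0.003]
contact_force: [-1.4, 1.1, 8.1]
width: 0.0003
gripper_force: 4.1
```

The nose bears: 8 N with almost no travel. Retreating upward to check.

Call:
servo_tool([
  {"dp": [0,0,-0.05],"delta_rot": [0,0,0],"fingers": 0},
  {"dp": [0,0,-0.15],"delta_rot": [0,0,0],"fingers": 0},
  {"dp": [0,0,-0.22],"delta_rot": [0,0,0],"fingers": 0},
  {"dp": [-0.15,0.06,-0.22],"delta_rot": [0,0,0],"fingers": 0},
  {"dp": [-0.2,0.1,-0.1],"delta_rot": [0,0,0],"fingers": 0},
])

```text
clock: 28.2
position: [0.5025, 0.2061, 0.2941]
ee_rot: [-0.0, 1.0, -0.005, -0.0]
contact_force: [1.4, -0.2, 0.3]
width: -0.0002
gripper_force: 0.0
```

Call:
servo_tool([
  {"dp": [0,0,0],"delta_rot": [0,0,0],"fingers": 0},
  {"dp": [0,0,0],"delta_rot": [0,0,0],"fingers": 0},
])

```text
clock: 28.4
position: [0.4998, 0.2053, 0.2917]
ee_rot: [0.0, 1.0, -0.006, -0.003]
contact_force: [0.1, 0.3, 0.5]
width: 0.0001
gripper_force: 0.0
```

Run:
```python
from ball import *
st=readout.get_state(); w,dw=imaging.get_image("wrist"); C=cam("wrist",st); print(np.round(st["position"],4),np.round(st["contact_force"],1))
P=cloud(C,dw); m=((w.max(2)<50)&(P[...,2]>.056)&(P[...,2]<.17)&(P[...,1]>.2)&(P[...,1]<.28)&(abs(P[...,0]-.566)<.02)&(dw>0)).astype(np.uint8)
k,l,s,c=cv2.connectedComponentsWithStats(m)
for i in range(1,k):
    if s[i,4]>100: 
        p=P[int(c[i][1]),int(c[i][0])]; r=p-C[2]; p=p+.01*r/np.linalg.norm(r); print(s[i],c[i],p.round(4),"angle",np.arctan2(p[2]-.058,p[1]-.1554).round(3),"r",np.hypot(p[2]-.058,p[1]-.1554).round(4))
t,_=imaging.get_image("top"); o=np.zeros((600,640,3),np.uint8); o[:400]=w
T=np.load("/tmp/top0.npz")["im"]; df=(np.abs(t.astype(int)-T).max(2)>40).astype(np.uint8); o[400:,:]=cv2.resize(t,(640,400))[60:260,:]; save("fin.png",o)
```

```text
[0.4998 0.2053 0.2917] [0.1 0.3 0.5]
[258  87  22  23 421] [268.50831354  98.08313539] [0.5678 0.2412 0.0669] angle 0.103 r 0.0863
```

View pics/fin.png

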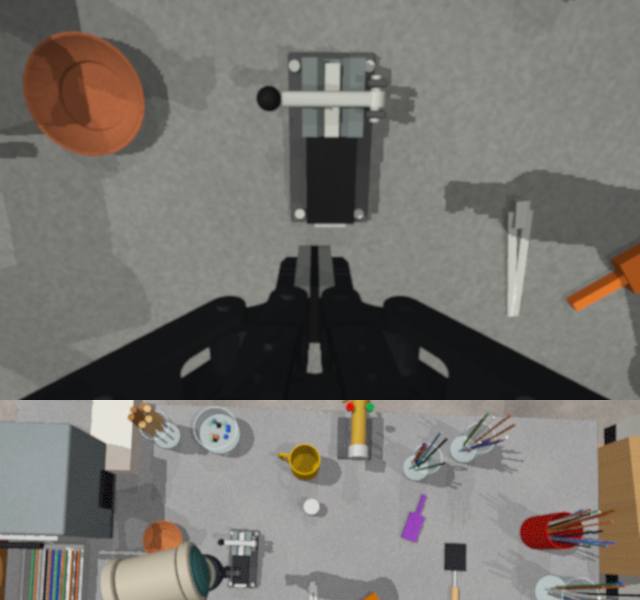

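The lever lies across the shank at about 0.10 rad (expected 0.09), with the ball at (268,98). The plate's shoulder is flush with the block at row 138, the gripper is clear, and the bystanders are where they were.

```bash
python3 -c "
from rig import manip; print(manip.sign_off())"
```

```text
the job is handed in; nothing more can be done
None
```

The marver is mounted: shank in the channel, shoulder against the jaw block, and the lever closed until its nose bore on the shank (8 N push, lever at about 0.10 rad); job handed in at about 28.5 s.

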